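# Weigh out a kiln lot of porcelain lanterns

### The arm

A 6-joint arm with a two-finger parallel gripper is mounted at the origin on the work surface. World frame = base frame: x ahead of the robot, y to its left, z up, the work surface at z = 0. Lengths are in m, angles in rad, forces in N, time in s.
With the tool pointing down it reaches from about 0.375 to 0.975 m from the base axis. Payload 3.8 kg.
Tool frame: the origin (TCP) lies between the finger pads; the fingertips stand 8 mm ahead of it and the grasp point (between the pads) lies 11 mm behind it (tcp_to_tips is the distance from the TCP to the fingertips, in m); z points along the fingers, y is the line along which they close (so a half turn about z gives the same grasp; the last joint's range is limited). The gripper opens to 85 mm and grips with 20 to 120 N. Pads are 22 mm wide; open, the fingers measure 114 mm over their backs; the gripper's body (76 mm by 85 mm) begins 54 mm behind the grasp point. The pads swing forward as they close: fully open they stand 13 mm farther back than shut.
Start: joints at [-1.359, 0.264, 1.604, -0, 1.274, -0.037], TCP at [0.166, -0.654, 0.239] pointing down, gripper open.
Joint ranges: [-2.63, 2.63], [-0.94, 2.18], [0.31, 2.57], [-1.31, 4.45], [0, 2.66], [-2.55, 2.55]. Speed limits (rad/s): [2.57, 2.57, 3.14, 3.14, 3.14, 3.14].

### API

Orientations are given as a rotation vector (axis times angle).
In Python, from workcell import * gives the robot as it stands.
- The arm moves only by the tool move_arm, never from a script. Its argument "series" is one flat list of numbers, 7 for each row, row after row: the finger opening in cm, from 0 to 8.54, then the shift along the tool's x, y, z in cm, then the turn, a rotation vector about the tool's x, y, z in degrees. A call has 1 to 5 rows; each row shifts and turns the commanded pose from where the row before left it, along the tool's axes as they then stand; what a row does not reach is not made up. A row lasts 1/8 s, in which the tool goes at most 62.5 mm and 10.7 degrees, less where a joint would pass 70% of its speed; a pose out of reach is approached as far as the arm can. A call is refused whole if a number of a shift passes 6.25 or a number of a turn 10.7, either way. A call with a gripper value outside its range is refused whole. The fingers move at their own pace and stop on an object; "grip_force" is the grip in N (left out, the last holds). Time passes only in rows, so rows that do not move let the fingers close. It gives the time, the measured TCP pose, the force, the opening and the grip force at its end, in the units of the state.
- read_state(): the state, without advancing time (a new reading comes with each control period).
- read_camera(name): name is "scene" or "top"; returns the picture (420x560x3 uint8, red, green, blue); there is no depth.
- calibration(name): a dict with "camera_matrix" (3x3 intrinsics, pixels), "rvec" (rotation vector, rad) and "tvec" (3), from world to camera coordinates, as OpenCV has them. Camera axes: x right, y down, z forward; pixel columns grow to the right and rows downward; lengths in m; the calibration is good to about 2 mm. A picture is of the moment at which its call begins. calibration takes no time and is no camera call.
- finish_job(): hands the job in; it is judged then, once.
The state is a dict: "time": time; "q": joint angles; "joint_vel": joint speeds; "joint_torque": joint torques, N m; "tool_pos": TCP position; "tcp_rot": TCP orientation; "wrist_force": force on the tool from outside, world axes, zero at the start; "torque": the same for the moment, N m; "width": opening from 0.0 (shut) to 1.0 (fully open); "grip_force": force on a finger pad.
Only numpy, scipy, OpenCV 4.12 (cv2) and the standard library are available. Lean on these libraries where they do the work, as an engineer would, in place of code of your own. Each camera call takes 0.05 s, during which the arm holds its last target. There are 200 camera calls.

### The job

Make up a kiln lot on the spring scale. First put the brass check weight from the pan into its wooden tray; then lift the fragile porcelain lanterns off their hooks one at a time, pinching each only lightly (well under 20 N), and set them side by side on the pan until the pointer stands in the green band. The remaining lanterns stay hanging, any that falls goes on the pan too, and the bowl, jar and brush are left alone.

Things in the scene. Friction and masses are not known exactly. Their poses are not given: they have to be found in the camera images.
- lantern0: White porcelain lantern, blue panes, 0.096-0.138 kg, fragile: box 40 x 40 x 46 mm, 5 mm cap, above it a copper wire loop (wire 5 mm) in its own y-z plane, 37 mm wide, roof-shaped, apex top 89 mm up. Origin: centre of underside; z up to the loop. Hangs by the loop, x axis along the hook, underside 55 mm over the table, hook centreline 79 mm above its underside. May be absent (None).
- lantern1: Another lantern just like lantern0 (weight differs), on another hook; may be absent (None).
- lantern2: Another lantern just like lantern0 (weight differs), on another hook; may be absent (None).
- lantern3: Another lantern just like lantern0 (weight differs), on another hook; may be absent (None).
- lantern4: Another lantern just like lantern0 (weight differs), on another hook; may be absent (None).
- lantern5: Another lantern just like lantern0 (weight differs), on another hook; may be absent (None).
- left_rack: Drying rack on the left (fixed; place, yaw vary): foot plate 75 x 250 x 12 mm, two posts, rail 12 mm thick along the rack's y at 134 mm height, 30 mm to +x of the origin (on the table). Three level 6 mm wire hooks, 85 mm apart, point from the rail to the rack's -x, towards the robot. To take a lantern off: raise it 14 to 24 mm, then draw it to the rack's -x by over 35 mm.
- left_rack_hook0 (a point): Hook 0 of the left rack (0 at its -y end, 2 at +y): point on the wire's centreline, 134 mm above the table, where a loop hangs. The hook's end lies 27 mm to the rack's -x of it, turned up: its tip is 12 mm above the centreline.
- left_rack_hook1 (a point): Hook 1 of the left rack (0 at its -y end, 2 at +y): point on the wire's centreline, 134 mm above the table, where a loop hangs. The hook's end lies 27 mm to the rack's -x of it, turned up: its tip is 12 mm above the centreline.
- left_rack_hook2 (a point): Hook 2 of the left rack (0 at its -y end, 2 at +y): point on the wire's centreline, 134 mm above the table, where a loop hangs. The hook's end lies 27 mm to the rack's -x of it, turned up: its tip is 12 mm above the centreline.
- right_rack: Drying rack on the right (fixed; place, yaw vary): foot plate 75 x 250 x 12 mm, two posts, rail 12 mm thick along the rack's y at 134 mm height, 30 mm to +x of the origin (on the table). Three level 6 mm wire hooks, 85 mm apart, point from the rail to the rack's -x, towards the robot. To take a lantern off: raise it 14 to 24 mm, then draw it to the rack's -x by over 35 mm.
- right_rack_hook0 (a point): Hook 0 of the right rack (0 at its -y end, 2 at +y): point on the wire's centreline, 134 mm above the table, where a loop hangs. The hook's end lies 27 mm to the rack's -x of it, turned up: its tip is 12 mm above the centreline.
- right_rack_hook1 (a point): Hook 1 of the right rack (0 at its -y end, 2 at +y): point on the wire's centreline, 134 mm above the table, where a loop hangs. The hook's end lies 27 mm to the rack's -x of it, turned up: its tip is 12 mm above the centreline.
- right_rack_hook2 (a point): Hook 2 of the right rack (0 at its -y end, 2 at +y): point on the wire's centreline, 134 mm above the table, where a loop hangs. The hook's end lies 27 mm to the rack's -x of it, turned up: its tip is 12 mm above the centreline.
- scale: Spring scale (fixed; place, yaw vary): green base 130 x 190 x 40 mm, aluminium pan above it, and at the far (+x) side an upright gauge plate 50 mm wide and 125 mm tall with a white zone on top, an 11 mm green band and a red zone below; a black pointer on the pan goes down along it. Origin: centre of the base's underside, on the table.
- pan (a joint): How far the pan has sunk, m: 0 when empty, grows downward, stop at 0.058. Spring about 130 N/m, so one lantern sinks it about 7 to 10.5 mm, the check weight about 19 mm; settles within 1 s. The pointer is in the green band from 0.033 to 0.044.
- pan_top (a point): Centre of the upper face of the pan's floor; x, y axes as the scale's; it sinks with the pan (110 mm above the table when empty). Pan 135 (x) x 205 (y) mm outside, with a rim 4 mm thick and 6 mm high.
- check_weight: Brass check weight, 0.25 kg: block 36 x 36 x 30 mm with a small knob 18 mm wide on top, 46 mm tall in all. Origin: centre of the underside. Stands on the scale pan at the start.
- tray: Dark wooden tray for the check weight (fixed, place varies) between robot and scale: 100 x 100 mm outside, 16 mm high, walls and floor 5 mm thick. Origin: centre of its underside, on the table.
- bowl: Bystander: red-pink plastic bowl, 120 mm across, 55 mm high. Origin: centre of the underside. Leave alone.
- jar: Bystander: amber jar with yellow cap, 56 mm across, 100 mm high. Origin: centre of the underside. Leave alone.
- brush: Bystander: hand brush lying on the table beyond the scale. Leave alone.
There are look-alikes about, which are no part of the job. Leave any pink, purple or red look-alike of the lantern1 alone.

How it is judged:
By the outcome, as a careful person would: the job done as asked, in the order asked, and still so for the second after the job is handed in, with the robot touching nothing.
Of lantern0, lantern1, lantern2, lantern3, lantern4, lantern5 only 5 to 6 are there at a start; the rules pass over those that are not, and their reading is None.
At some moment in a run one of check_weight may be knocked a few centimetres aside while the robot is not near it.
Once in a run the grip may slacken for a moment while it holds something.
It also fails if it takes over 200 s, if anything falls off the work surface, if the arm or the gripper's body presses on something with over 40 N, if the wrist force passes 120 N, or if a joint passes its speed limit or range.

## Working session

There is one attempt and no reset: what is moved stays moved. The work goes in short steps, Python scripts to look and compute and a tool call to move; the robot and the scene stay as the last step left them, time stands still between calls to the robot, and variables do not carry over. Pictures are saved under pics/ and viewed, at most 16 in all, crops included, and the job is handed in when it is done.

Besides the shell and the picture viewer there is one more tool, called after "Call:" as a command line: name --argument value ..., lists and objects as JSON in quotes. move_arm: Moves the arm, as the interface text tells. Its arguments: {"type":"object","properties":{"series":{"type":"array"},"grip_force":{"type":"number"}},"required":["series"]}

```bash
ls; mkdir -p pics; python3 - <<'E'
from workcell import *
import cv2
for n in("scene","top"):
    cv2.imwrite(f"pics/{n}0.png",cv2.resize(read_camera(n)[:,:,::-1],(800,600),interpolation=cv2.INTER_CUBIC))
    c=calibration(n);print(n,c)
print(read_state())
E
```

```text
pics
scene {'camera_matrix': array([[490.86726332,   0.        , 274.16067633],
       [  0.        , 490.86726332, 204.0058971 ],
       [  0.        ,   0.        ,   1.        ]]), 'rvec': array([ 1.52518644,  1.79804284, -0.91403973]), 'tvec': array([ 0.0363413 , -0.21623015,  1.88977376])}
top {'camera_matrix': array([[382.42344795,   0.        , 282.17539541],
       [  0.        , 382.42344795, 200.30695892],
       [  0.        ,   0.        ,   1.        ]]), 'rvec': array([ 1.93850087, -2.28450676,  0.23725205]), 'tvec': array([0.12997741, 0.55564142, 1.07534586])}
{'time': 0.1, 'q': array([-1.35889209e+00,  2.64720583e-01,  1.60525093e+00,  1.64360274e-05,
        1.27366764e+00, -3.69226555e-02]), 'joint_vel': array([-0.00090691, -0.00104208, -0.00193867,  0.0004171 ,  0.00070881,
        0.00016556]), 'joint_torque': array([-1.42148047e-04, -5.16706109e+01, -3.68590629e+01, -1.74065809e-05,
        6.27579895e-03,  1.24121206e-05]), 'tool_pos': array([ 0.16608442, -0.65358916,  0.23805037]), 'tcp_rot': array([-3.11528675e+00, -3.89588154e-01,  2.56142146e-04]), 'wrist_force': array([ 0.55298411, -0.17536497,  0.63298335]), 'torque': array([-0.01533916, -0.01311407,  0.042495  ]), 'grip_force': 0.0, 'width': 0.999092813849306}
```

View pics/scene0.png

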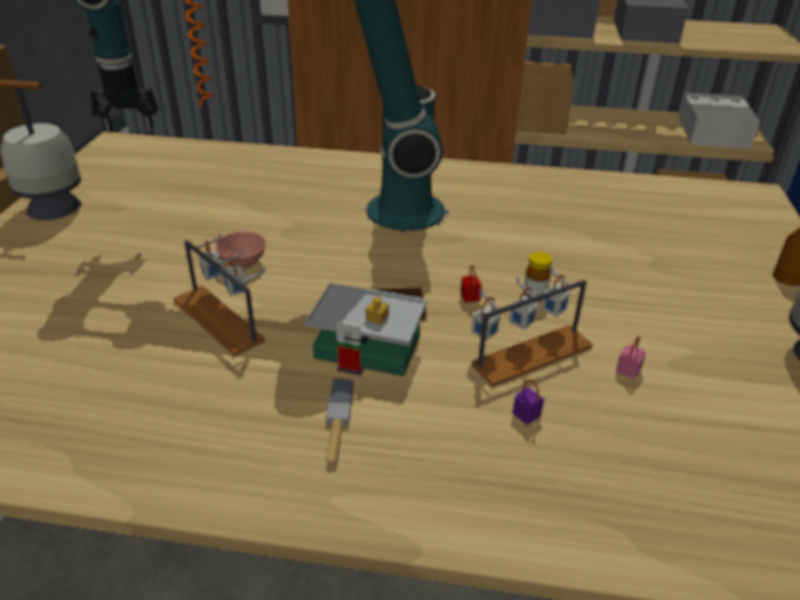

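View pics/top0.png

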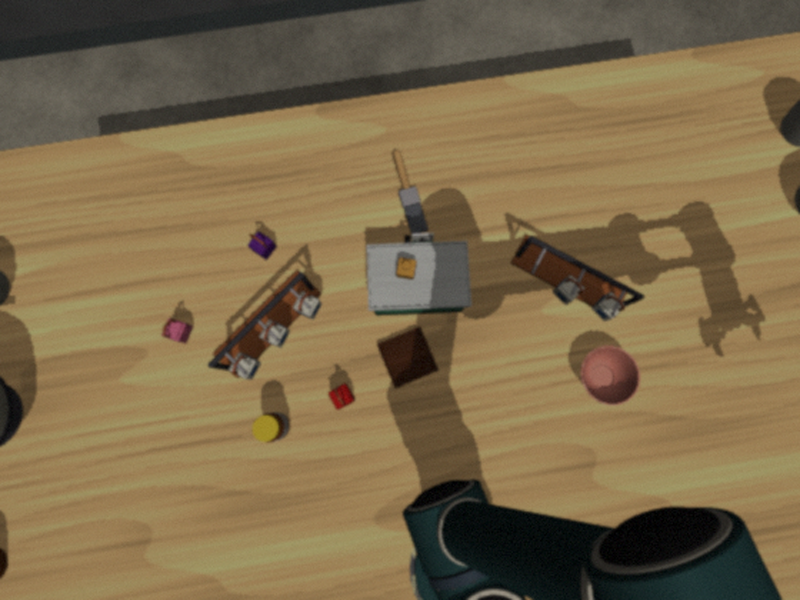

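The scene view (from beyond the scale, looking back at the robot) shows three lanterns on the left rack (about 485,320; 523,312; 557,300) and two on the right rack (about 208,265; 233,280). The brass weight is on the pan at (377,312), with the tray behind the scale at (400,295). The top view shows the left rack's lanterns at (308,306), (275,333), (245,367) and the right rack's at (567,290), (607,305). The weight is at (405,267) and the tray at (408,357). The red, pink and purple items are look-alikes. Next I'll enlarge crops of both views.

```bash
cat > h.py <<'E'
from workcell import *
import cv2, numpy as np
from scipy.optimize import least_squares
from scipy.spatial.transform import Rotation as R
TILES={"top":[(145,190),(355,160),(245,160),(240,215)],"scene":[(325,190),(115,160),(210,190),(250,180)]}
def comp(n,out,img=None,tiles=None):
    img=read_camera(n)[:,:,::-1] if img is None else img
    t=[cv2.resize(img[y:y+75,x:x+100],(400,300),interpolation=cv2.INTER_CUBIC) for x,y in (tiles or TILES[n])]
    cv2.imwrite(out,np.vstack([np.hstack(t[:2]),np.hstack(t[2:])]))
def raw(n,u,v,tiles=None):  # composite px -> raw px
    k=(u>=400)+2*(v>=300); x,y=(tiles or TILES[n])[k]
    return np.array([x+(u%400+.5)/4-.5,y+(v%300+.5)/4-.5])
C={n:calibration(n) for n in("scene","top")}
def proj(n,P):
    c=C[n]; return cv2.projectPoints(np.atleast_2d(np.array(P,float)),c["rvec"],c["tvec"],c["camera_matrix"],None)[0][:,0]
def ray(n,uv):
    c=C[n]; Rm=cv2.Rodrigues(c["rvec"])[0]; o=-Rm.T@c["tvec"]
    return o,Rm.T@np.linalg.inv(c["camera_matrix"])@np.array([uv[0],uv[1],1.])
def atz(n,uv,z):
    o,d=ray(n,uv); return o+d*(z-o[2])/d[2]
def tri(uvt,uvs):
    f=lambda p:np.r_[proj("top",p)[0]-uvt,proj("scene",p)[0]-uvs]
    r=least_squares(f,[.6,0,.1]); return r.x,np.abs(r.fun).max()
E
python3 - <<'E'
from h import *
comp("top","pics/t1.png"); comp("scene","pics/s1.png")
E
```

```text
(no output)
```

View pics/t1.png

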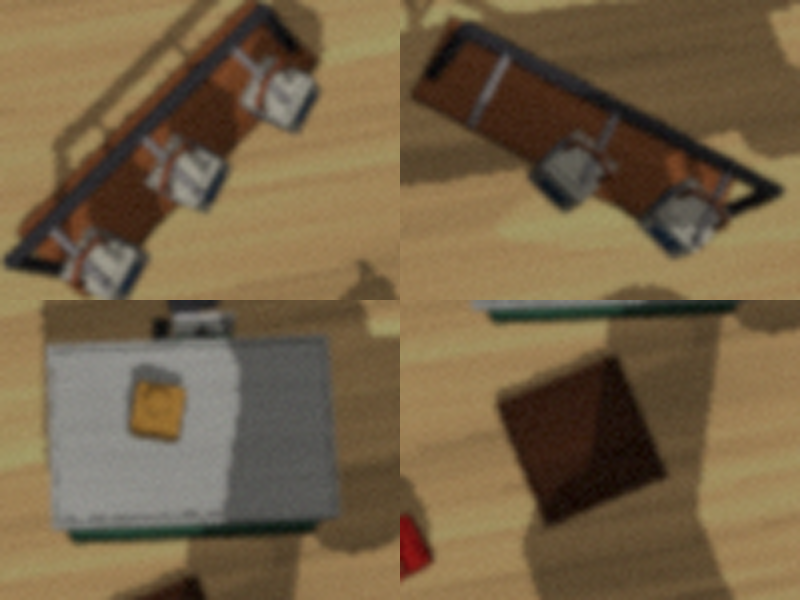

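View pics/s1.png

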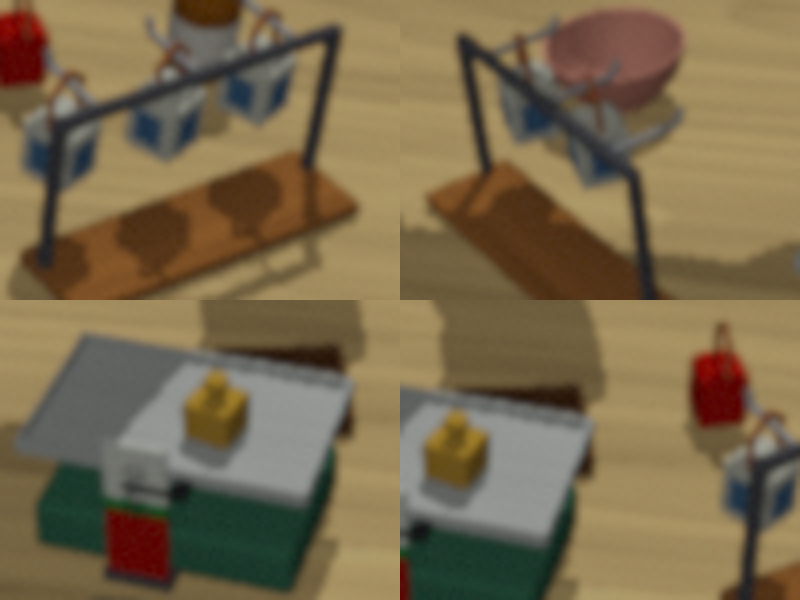

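The top crop gives rail ends (262,8)/(15,260) for the left rack and (450,25)/(778,190) for the right. It also gives the pan corners, the tray corners (497,403), (615,355), (667,473), (548,525), and a slightly turned weight. The scene crop shows the pointer just above the green band (weight on), with rail ends at (60,128)/(333,33) and (632,172)/(463,42).

```bash
python3 - <<'E'
from h import *
np.set_printoptions(precision=4,suppress=True)
T=lambda a,b:tri(raw("top",*a),raw("scene",*b))
print("left rail -y",T((262,8),(60,128)),"+y",T((15,260),(333,33)))
print("right rail +y",T((450,25),(632,172)),"-y",T((778,190),(463,42)))
for n,a,b in(("--",(340,515),(85,335)),("-+",(55,528),(352,378)),("++",(50,347),(308,500)),("+-",(325,338),(20,447))): print("pan",n,T(a,b))
for c in((497,403),(615,355),(667,473),(548,525)): print("tray",atz("top",raw("top",*c),.016))
print("weight knob", T((160,405),(218,375)))
for c in((135,382),(187,385),(182,440),(130,434)): print("w",atz("top",raw("top",*c),.121))
for c in((290,97),(192,175),(112,265),(575,168),(690,215)): print("cap",atz("top",raw("top",*c),.106))
# colour-free check: loops apex in scene
for n in C:
  o,_=ray(n,(0,0)); print(n,"cam pos",o)
E
```

```text
left rail -y (array([0.6102, 0.2331, 0.135 ]), np.float64(0.13033165442936934)) +y (array([0.465 , 0.4182, 0.1343]), np.float64(0.13467263340982072))
right rail +y (array([ 0.6122, -0.2164,  0.1401]), np.float64(2.1850315254276893)) -y (array([ 0.4597, -0.4089,  0.1333]), np.float64(0.32291085628421))
pan -- (array([ 0.5019, -0.0874,  0.0964]), np.float64(0.13836196805436884))
pan -+ (array([0.5252, 0.113 , 0.0994]), np.float64(0.0788107539016778))
pan ++ (array([0.6587, 0.0985, 0.0941]), np.float64(0.49659305272462007))
pan +- (array([ 0.6335, -0.1021,  0.0917]), np.float64(0.08287256256312503))
tray [0.4655 0.1108 0.016 ]
tray [0.4869 0.0171 0.016 ]
tray [ 0.3933 -0.0062  0.016 ]
tray [0.3701 0.0874 0.016 ]
weight knob (array([0.5917, 0.0274, 0.1389]), np.float64(0.12326858152988507))
w [0.6156 0.041  0.121 ]
w [0.6074 0.0051 0.121 ]
w [0.5687 0.0152 0.121 ]
w [0.5789 0.0505 0.121 ]
cap [0.5507 0.2265 0.106 ]
cap [0.5071 0.3009 0.106 ]
cap [0.4543 0.3624 0.106 ]
cap [ 0.502  -0.2848  0.106 ]
cap [ 0.4558 -0.357   0.106 ]
scene cam pos [1.6512 0.2134 0.9205]
top cam pos [0.3376 0.074  1.1673]
```

```bash
cat >> h.py <<'E'
YL,YR,YS=np.radians(38.1),np.radians(-38.3),np.radians(-6.4)
def axes(y): return np.array([np.cos(y),np.sin(y)]),np.array([-np.sin(y),np.cos(y)])
ML=np.array([.5376,.3257])
def hooks(M,y,d=.045):
    x,yy=axes(y); return [M-d*x+k*.085*yy for k in(-1,0,1)]
def wire(p,y,z0=.055,h=.051):
    x,yy=axes(y); P=[]
    for z in(0,.046): P.append([[*(p+a*x*.02+b*yy*.02),z0+z] for a,b in((1,1),(1,-1),(-1,-1),(-1,1),(1,1))])
    P.append([[*(p+b*yy),z0+z] for b,z in((-.0185,.051),(-.0185,.06),(0,.0865),(.0185,.06),(.0185,.051))])
    return P
def overlay(n,lines):
    S=4; im=cv2.resize(read_camera(n)[:,:,::-1],None,fx=S,fy=S,interpolation=cv2.INTER_CUBIC)
    for L,c in lines:
        cv2.polylines(im,[np.round((proj(n,L)+.5)*S-.5).astype(int)],False,c,1,cv2.LINE_AA)
    return im
E
python3 - <<'E'
from h import *
a=atz("top",raw("top",450,25),.135);b=atz("top",raw("top",778,190),.135);print(a,b,np.linalg.norm(a-b),np.degrees(np.arctan2(-(a-b)[0],(a-b)[1])))
MR=((a+b)/2)[:2];print("MR",MR)
for nm,uv,z in(("jar",(267*.7,428*.7),.1),("bowl",(610*.7,375*.7),.055),("red",(342*.7,397*.7),.05)): print(nm,atz("top",uv,z))
L=[]
for M,y in((ML,YL),(MR,YR)):
    x,yy=axes(y); L.append(([[*(M+s*.1175*yy),.135] for s in(-1,1)],(0,0,255)))
    for p in hooks(M,y):
        print(p); L+=[(w,(0,255,0)) for w in wire(p,y)]
im={n:overlay(n,L) for n in C}
def t(n,i): X,Y=TILES[n][i]; return im[n][4*Y:4*Y+300,4*X:4*X+400]
cv2.imwrite("pics/ov1.png",np.vstack([np.hstack([t("top",0),t("top",1)]),np.hstack([t("scene",0),t("scene",1)])]))
E
```

```text
[ 0.61205464 -0.21142411  0.135     ] [ 0.45973609 -0.40898712  0.135     ] 0.24946359104050075 -37.63176213902681
MR [ 0.53589537 -0.31020561]
jar [0.33175956 0.33810232 0.1       ]
bowl [ 0.32213255 -0.34301381  0.055     ]
red [0.36695973 0.19532873 0.05      ]
[0.55463597 0.23104391]
[0.50218792 0.29793339]
[0.44973987 0.36482286]
[ 0.44789921 -0.34902155]
[ 0.50058043 -0.28231556]
[ 0.55326165 -0.21560957]
```

View pics/ov1.png

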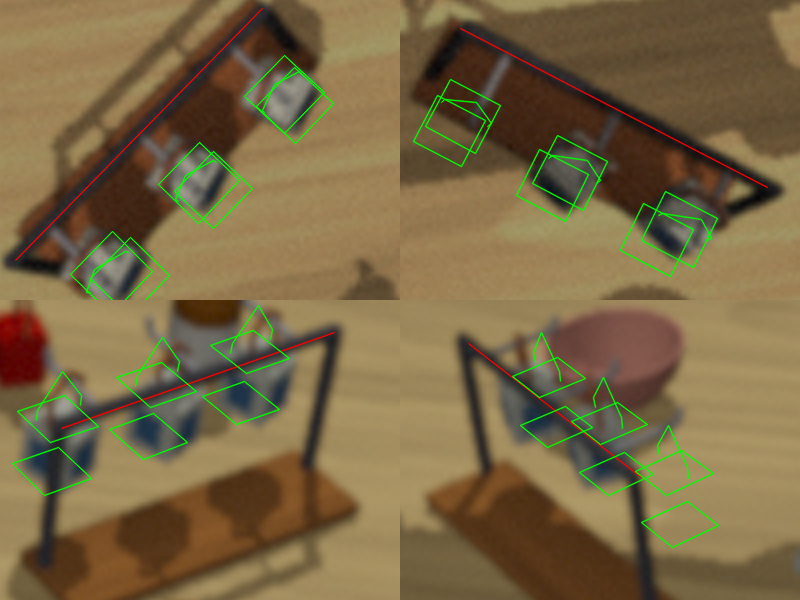

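The overlay (green = predicted boxes, red = rails) shows the boxes about 8–16 px (at 4x) away from the lanterns in both views. They need moving towards the rail, so I'll fit each box silhouette numerically.

```bash
cat > fit.py <<'E'
from h import *
from scipy.optimize import minimize
MR=np.array([.5359,-.3102])
im={n:cv2.resize(cv2.GaussianBlur(np.mean([read_camera(n).astype(float) for _ in range(4)],0),(0,0),.6),None,fx=4,fy=4,interpolation=cv2.INTER_CUBIC) for n in C}
mask={n:1/(1+np.exp(-(i[...,2]*1.0-i[...,0]*.86)/6)) for n,i in im.items()}   # wood: R>>B
def hull(n,p,y,z0):
    pts=np.vstack(wire(p,y,z0)[:2]); q=(proj(n,pts)+.5)*4-.5
    m=np.zeros(im[n].shape[:2],np.uint8); cv2.fillConvexPoly(m,cv2.convexHull(np.round(q).astype(np.int32)),1); return m
def rail(n,M,y):
    x,yy=axes(y); m=np.zeros(im[n].shape[:2],np.uint8)
    q=(proj(n,[[*(M+s*.125*yy),.134] for s in(-1,1)])+.5)*4-.5
    cv2.line(m,*[tuple(int(v) for v in r) for r in np.round(q)],1,36); return m
def score(v,y,rl,z0=None):
    s=0; z0=v[2] if len(v)>2 else z0 or .055
    for n in C:
        h=hull(n,np.array(v[:2]),y,z0); o=cv2.dilate(h,np.ones((17,17),np.uint8))-h; k=rl[n]==0
        s+=mask[n][(h>0)&k].mean()-mask[n][(o>0)&k].mean()
    return -s
for nm,M,y,ks in(("L",ML,YL,(0,1,2)),("R",MR,YR,(0,1))):
    rl={n:rail(n,M,y) for n in C}; H=hooks(M,y,.040)
    for k in ks:
        p=H[k]; g=np.arange(-.02,.0201,.004)
        b=min(((score((p[0]+a,p[1]+c),y,rl),p[0]+a,p[1]+c) for a in g for c in g))
        r=minimize(score,[*b[1:],.055],args=(y,rl),method="Nelder-Mead",options=dict(initial_simplex=np.array([[b[1],b[2],.055],[b[1]+.004,b[2],.055],[b[1],b[2]+.004,.055],[b[1],b[2],.06]]),xatol=2e-4,fatol=1e-4))
        x,yy=axes(y); print(nm,k,r.x.round(4),round(r.fun,3),"rack dx,dy",((r.x[:2]-M)@x).round(4),((r.x[:2]-M)@yy).round(4))
E
python3 fit.py
```

```text
L 0 [0.5584 0.2365 0.0595] -0.913 rack dx,dy -0.0387 -0.083
L 1 [0.5103 0.3047 0.0585] -0.99 rack dx,dy -0.0344 0.0003
L 2 [0.4504 0.3683 0.0561] -0.869 rack dx,dy -0.0423 0.0874
R 0 [ 0.4548 -0.3604  0.0567] -0.86 rack dx,dy -0.0326 -0.0897
R 1 [ 0.5045 -0.2885  0.0586] -0.745 rack dx,dy -0.0381 -0.0024
```

Silhouette fit: lanterns at L0 (.558,.236), L1 (.507,.304), L2 (.453,.369), R0 (.454,-.359), R1 (.505,-.290). Hook spacing comes out near 85 mm and underside height at 56–59 mm, against 85 and 55 in the text. Next is a planning helper, then the weight.

```bash
cat >> h.py <<'E'
def down(psi):  # tool z down, tool x at world yaw psi (deg)
    a=np.radians(psi); return R.from_matrix(np.array([[np.cos(a),np.sin(a),0],[np.sin(a),-np.cos(a),0],[0,0,-1]]))
def plan(wps,mx=5.5,start=None):
    """wps: (x,y,z,psi_deg,open_cm[,max step cm]); prints rows open,dx,dy,dz,rx,ry,rz from the measured pose"""
    s=read_state(); p,r=(s["tool_pos"],R.from_rotvec(s["tcp_rot"])) if start is None else start
    p=np.array(p,float); print("at",p.round(4),"t",round(s["time"],2))
    for w in wps:
        tgt=np.array(w[:3]); rt=down(w[3]); st=w[5] if len(w)>5 else mx
        n=max(1,int(np.ceil(np.linalg.norm(tgt-p)*100/st)),int(np.ceil((r.inv()*rt).magnitude()*180/np.pi/10)))
        p0,r0=p.copy(),r; rv=(r0.inv()*rt).as_rotvec(); rows=[]
        for i in range(1,n+1):
            pi,ri=p0+(tgt-p0)*i/n,r0*R.from_rotvec(rv*i/n)
            d=np.round(r.inv().apply(pi-p)*100,1 if i<n else 2); t=np.round(np.degrees((r.inv()*ri).as_rotvec()),1)
            p=p+r.apply(d/100); r=r*R.from_rotvec(np.radians(t)); rows.append([w[4],*(d+0),*(t+0)])
        print("wp",w)
        for k in range(0,n,5): print("  ",",  ".join(",".join(f"{v:g}" for v in q) for q in rows[k:k+5]))
def brass():
    i=cv2.resize(read_camera("top"),None,fx=4,fy=4,interpolation=cv2.INTER_CUBIC).astype(int)
    hsv=cv2.cvtColor(np.clip(i,0,255).astype(np.uint8),cv2.COLOR_RGB2HSV)
    m=((hsv[...,0]>13)&(hsv[...,0]<24)&(hsv[...,1]>165)&(hsv[...,2]>90)).astype(np.uint8)
    m[:, :180*4]=0
    n,l,st,ce=cv2.connectedComponentsWithStats(m); o=[(st[k,4],((ce[k]+.5)/4-.5).round(2),st[k,:4]) for k in range(1,n) if st[k,4]>300]
    return o,l
E
python3 - <<'E'
from h import *
o,l=brass()
for a,c,b in o: print(a,c,b,atz("top",c,.121))
plan([(.592,.028,.26,-13.5,7),(.592,.028,.16,-13.5,6.5)])
E
```

```text
1691 [283.82 187.21] [1114  726   47   50] [0.59272308 0.02914708 0.121     ]
at [ 0.1662 -0.6543  0.2394] t 0.75
wp (0.592, 0.028, 0.26, -13.5, 7)
   7,3.9,-3.7,-0.1,0,0,1.9,  7,3.7,-3.8,-0.2,0,0,1.8,  7,3.6,-4,-0.1,0,0,1.9,  7,3.5,-4.1,-0.2,0,0,1.8,  7,3.4,-4.1,-0.1,0,0,1.9
   7,3.2,-4.3,-0.1,0,0,1.8,  7,3.1,-4.4,-0.2,0,0,1.9,  7,2.9,-4.5,-0.1,0,0,1.8,  7,2.8,-4.6,-0.1,0,0,1.9,  7,2.7,-4.6,-0.2,0,0,1.8
   7,2.5,-4.8,-0.1,0,0,1.9,  7,2.3,-4.8,-0.2,0,0,1.8,  7,2.2,-4.9,-0.1,0,0,1.9,  7,2,-5,-0.1,0,0,1.8,  7,1.86,-5,-0.17,0,0,1.9
wp (0.592, 0.028, 0.16, -13.5, 6.5)
   6.5,0,0,5,0,0,0,  6.5,0,-0.01,5,0,0,0
```

Call:
move_arm --series '[7,3.9,-3.7,-0.1,0,0,1.9,7,3.7,-3.8,-0.2,0,0,1.8,7,3.6,-4,-0.1,0,0,1.9,7,3.5,-4.1,-0.2,0,0,1.8,7,3.4,-4.1,-0.1,0,0,1.9]'

```text
time: 1.38
tool_pos: [0.309, -0.4258, 0.2467]
tcp_rot: [3.138, 0.133, 0.001]
wrist_force: [-0.0, -0.8, 0.3]
width: 0.821
grip_force: 0.0
```

Call:
move_arm --series '[7,3.2,-4.3,-0.1,0,0,1.8,7,3.1,-4.4,-0.2,0,0,1.9,7,2.9,-4.5,-0.1,0,0,1.8,7,2.8,-4.6,-0.1,0,0,1.9,7,2.7,-4.6,-0.2,0,0,1.8]'

```text
time: 2.0
tool_pos: [0.4511, -0.1983, 0.2537]
tcp_rot: [3.139, -0.118, 0.001]
wrist_force: [-0.3, -0.7, 0.7]
width: 0.816
grip_force: 0.0
```

Call:
move_arm --series '[7,2.5,-4.8,-0.1,0,0,1.9,7,2.3,-4.8,-0.2,0,0,1.8,7,2.2,-4.9,-0.1,0,0,1.9,7,2,-5,-0.1,0,0,1.8,7,1.9,-5,-0.2,0,0,1.9]'

```text
time: 2.62
tool_pos: [0.5931, 0.0296, 0.2605]
tcp_rot: [3.119, -0.372, 0.001]
wrist_force: [0.6, -0.6, 0.3]
width: 0.821
grip_force: 0.0
```

```bash
python3 - <<'E'
from h import *
im=read_camera("scene")
i=cv2.resize(im,None,fx=4,fy=4,interpolation=cv2.INTER_CUBIC)
hsv=cv2.cvtColor(i,cv2.COLOR_RGB2HSV)
m=((hsv[...,0]>13)&(hsv[...,0]<24)&(hsv[...,1]>165)&(hsv[...,2]>90)).astype(np.uint8)
n,l,st,ce=cv2.connectedComponentsWithStats(m)
for k in range(1,n):
    if st[k,4]>300: print(st[k],(ce[k]+.5)/4-.5)
print("pred",proj("scene",[.592,.028,.107]))
plan([(.592,.028,.105,-13.5,6)])
E
```

```text
[  0 225  43  10 317] [ 4.77247634 56.93966877]
[ 46 230  59  10 310] [18.56612903 58.28629032]
[  491   806   215   184 13192] [151.19098696 225.10356656]
[1027  837   58   66 2318] [262.80500431 217.2230371 ]
[ 1360   915   294   160 14313] [373.29355306 249.21690945]
pred [[264.17780723 217.83564346]]
at [0.5963 0.0351 0.2608] t 2.67
wp (0.592, 0.028, 0.105, -13.5, 6)
   6,-0.1,0.3,5.2,-0.1,-0.1,0,  6,-0.1,0.3,5.2,-0.1,0,0,  6,-0.08,0.25,5.18,-0.1,-0.1,0
```

Call:
move_arm --series '[6.5,0,0,5,0,0,0,6.5,0,0,3,0,0,0,6.5,0,0,0,0,0,0,6.5,0,0,0,0,0,0]'

```text
time: 3.18
tool_pos: [0.5932, 0.0277, 0.1817]
tcp_rot: [-3.119, 0.371, -0.003]
wrist_force: [-0.5, -0.2, -0.4]
width: 0.762
grip_force: 0.0
```

```bash
python3 - <<'E'
from h import *
for i in range(2):
    o,l=brass()
print([(a,c) for a,c,b in o])
plan([(.592,.028,.105,-13.5,6)])
E
```

```text
[(np.int32(1186), array([284.  , 187.74])), (np.int32(341), array([191.78, 299.54]))]
at [0.5939 0.0277 0.1827] t 3.27
wp (0.592, 0.028, 0.105, -13.5, 6)
   6,-0.1,0,3.9,0,-0.1,0,  6,-0.11,0.02,3.87,-0.1,-0.1,-0.1
```

Call:
move_arm --series '[6,-0.1,0,3.9,0,0,0,6,-0.1,0,3.8,0,0,0,6,0,0,0,0,0,0]'

```text
time: 3.65
tool_pos: [0.5884, 0.0282, 0.1015]
tcp_rot: [3.119, -0.371, -0.007]
wrist_force: [-0.5, 0.4, -0.2]
width: 0.698
grip_force: 0.0
```

Call:
move_arm --series '[3,0,0,0,0,0,0,3,0,0,0,0,0,0,3,0,0,0,0,0,0,3,0,0,0,0,0,0]' --grip_force 10

```text
time: 4.15
tool_pos: [0.5916, 0.0284, 0.1046]
tcp_rot: [-3.119, 0.37, -0.004]
wrist_force: [2.5, -0.1, 0.5]
width: 0.428
grip_force: 21.8
```

Call:
move_arm --series '[3.5,0,0,0,0,0,0,3.5,0,0,0,0,0,0,3.5,0,0,0,0,0,0]'

```text
time: 4.53
tool_pos: [0.5905, 0.0284, 0.1033]
tcp_rot: [-3.12, 0.37, -0.0]
wrist_force: [1.9, 0.6, 1.0]
width: 0.431
grip_force: 21.8
```

Call:
move_arm --series '[3.6,0,0,0,0,0,0,3.6,0,0,0,0,0,0,3.6,0,0,0,0,0,0]'

```text
time: 4.9
tool_pos: [0.5904, 0.0284, 0.1032]
tcp_rot: [-3.12, 0.37, 0.0]
wrist_force: [0.6, 0.4, 1.2]
width: 0.432
grip_force: 21.8
```

Call:
move_arm --series '[3.4,0,0,0,0,0,0,3.4,0,0,0,0,0,0,3.4,0,0,0,0,0,0]'

```text
time: 5.28
tool_pos: [0.5904, 0.0284, 0.1032]
tcp_rot: [-3.12, 0.37, 0.0]
wrist_force: [1.9, 0.6, 0.1]
width: 0.433
grip_force: 21.8
```

Call:
move_arm --series '[3,0,0,0,0,0,0,3,0,0,0,0,0,0,3,0,0,0,0,0,0]' --grip_force 30

```text
time: 5.65
tool_pos: [0.5904, 0.0284, 0.1033]
tcp_rot: [-3.12, 0.37, 0.0]
wrist_force: [1.3, 0.3, 0.5]
width: 0.429
grip_force: 30.0
```

```bash
python3 - <<'E'
from h import *
plan([(.592,.028,.15,-13.5,3,1.5),(.592,.028,.205,-13.5,3),(.429,.052,.205,-13.5,3),(.429,.052,.045,-13.5,3)])
E
```

```text
at [0.5904 0.0284 0.1033] t 5.65
wp (0.592, 0.028, 0.15, -13.5, 3, 1.5)
   3,0,0,-1.2,0,0,0,  3,0.1,0,-1.1,0,0,0,  3,0,0,-1.2,0,0,0,  3,0.07,0,-1.17,0,0,0
wp (0.592, 0.028, 0.205, -13.5, 3)
   3,0,0,-2.8,0,0,0,  3,0,0,-2.7,0,0,0
wp (0.429, 0.052, 0.205, -13.5, 3)
   3,-5.5,0.5,0,0,0,0,  3,-5.4,0.5,0,0,0,0,  3,-5.51,0.49,0,0,0,0
wp (0.429, 0.052, 0.045, -13.5, 3)
   3,0,0,5.3,0,0,0,  3,0,0,5.4,0,0,0,  3,0,0,5.3,0,0,0
```

```bash
python3 - <<'E'
from h import *
plan([(.590,.028,.15,-13.5,3,1.5),(.590,.028,.20,-13.5,3),(.429,.052,.20,13,3),(.429,.052,.06,13,3),(.429,.052,.021,13,3,2)])
E
```

```text
at [0.5904 0.0284 0.1033] t 5.65
wp (0.59, 0.028, 0.15, -13.5, 3, 1.5)
   3,0,0,-1.2,0,0,0,  3,0,0,-1.1,0,0,0,  3,0,0,-1.2,0,0,0,  3,-0.02,0.05,-1.17,0,0,0
wp (0.59, 0.028, 0.2, -13.5, 3)
   3,-0.01,0,-5,0,0,0
wp (0.429, 0.052, 0.2, 13, 3)
   3,-5.4,0.5,0,0,0,-8.8,  3,-5.4,-0.4,0,0,0,-8.9,  3,-5.31,-1.16,0,0,0,-8.8
wp (0.429, 0.052, 0.06, 13, 3)
   3,0,0,4.7,0,0,0,  3,0,0,4.6,0,0,0,  3,0,0,4.7,0,0,0
wp (0.429, 0.052, 0.021, 13, 3, 2)
   3,0,0,1.9,0,0,0,  3,0,0,2,0,0,0
```

Call:
move_arm --series '[3,0,0,-1.2,0,0,0,3,0,0,-1.2,0,0,0,3,0,0,-1.2,0,0,0,3,0,0,-1.2,0,0,0,3,0,0,0,0,0,0]'

```text
time: 6.28
tool_pos: [0.5915, 0.0284, 0.1531]
tcp_rot: [-3.119, 0.37, -0.005]
wrist_force: [-0.0, -0.3, -2.5]
width: 0.431
grip_force: 30.1
```

Call:
move_arm --series '[3,0,0,-2.5,0,0,0,3,0,0,-2.5,0,0,0,3,0,0,0,0,0,0]'

```text
time: 6.65
tool_pos: [0.592, 0.0284, 0.2035]
tcp_rot: [-3.119, 0.37, -0.007]
wrist_force: [-0.2, -0.2, -2.5]
width: 0.426
grip_force: 30.1
```

Weight is held (−2.5 N). Over to the tray.

Call:
move_arm --series '[3,-5.4,0.5,0,0,0,-8.8,3,-5.4,-0.4,0,0,0,-8.9,3,-5.4,-1.2,0,0,0,-8.8,3,0,0,0,0,0,0,3,0,0,0,0,0,0]'

```text
time: 7.28
tool_pos: [0.4283, 0.0527, 0.2006]
tcp_rot: [3.122, 0.354, 0.0]
wrist_force: [0.7, 0.4, -1.7]
width: 0.425
grip_force: 20.2
```

Call:
move_arm --series '[3,0,0,4.7,0,0,0,3,0,0,4.7,0,0,0,3,0,0,4.6,0,0,0,3,0,0,0,0,0,0,3,0,0,0,0,0,0]'

```text
time: 7.9
tool_pos: [0.4304, 0.0527, 0.0624]
tcp_rot: [3.122, 0.354, 0.002]
wrist_force: [-0.1, 0.9, -2.0]
width: 0.422
grip_force: 33.0
```

```bash
python3 - <<'E'
from h import *
comp("top","pics/t2.png",tiles=[(240,215),(250,215),(245,160),(355,160)])
plan([(.429,.052,.020,13,3,2)])
E
```

```text
at [0.4311 0.0527 0.0632] t 7.95
wp (0.429, 0.052, 0.02, 13, 3, 2)
   3,-0.1,0,1.4,0,-0.1,0,  3,-0.1,0,1.5,0,0,0,  3,-0.03,0.02,1.42,0,-0.1,-0.1
```

View pics/t2.png

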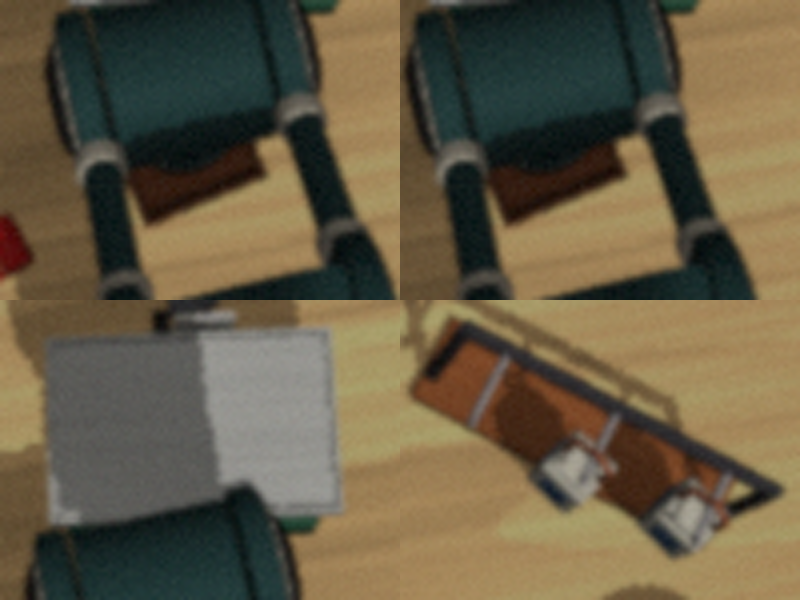

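The picture shows the pan now empty and the wrist covering most of the tray (corner visible at about (145,220)). The weight is still held, so I'll lower it and watch the force.

Call:
move_arm --series '[3,-0.1,0,1.4,0,0,0,3,-0.1,0,1.4,0,0,0,3,0,0,0.7,0,0,0,3,0,0,0,0,0,0]'

```text
time: 8.45
tool_pos: [0.4255, 0.0522, 0.0253]
tcp_rot: [-3.121, -0.354, 0.003]
wrist_force: [0.0, 0.5, -2.1]
width: 0.42
grip_force: 33.0
```

Call:
move_arm --series '[3,0,0,0.3,0,0,0,3,0,0,0,0,0,0,3,0,0,0,0,0,0]'

```text
time: 8.82
tool_pos: [0.4268, 0.0522, 0.0235]
tcp_rot: [3.122, 0.354, 0.001]
wrist_force: [0.3, -1.4, -1.8]
width: 0.422
grip_force: 33.0
```

Call:
move_arm --series '[3,0,0,0.3,0,0,0,3,0,0,0,0,0,0,3,0,0,0,0,0,0]'

```text
time: 9.2
tool_pos: [0.4265, 0.0522, 0.0202]
tcp_rot: [-3.122, -0.354, 0.0]
wrist_force: [0.0, -1.3, -2.5]
width: 0.421
grip_force: 33.0
```

Call:
move_arm --series '[3,0,0,0.2,0,0,0,3,0,0,0,0,0,0,3,0,0,0,0,0,0]'

```text
time: 9.57
tool_pos: [0.4268, 0.0522, 0.02]
tcp_rot: [3.121, 0.354, -0.001]
wrist_force: [-6.5, 0.2, 15.3]
width: 0.423
grip_force: 30.3
```

Call:
move_arm --series '[3,0,0,0.2,0,0,0,3,0,0,0,0,0,0,3,0,0,0,0,0,0]'

```text
time: 9.95
tool_pos: [0.4279, 0.0523, 0.0191]
tcp_rot: [-3.122, -0.354, -0.002]
wrist_force: [-8.1, -1.4, 22.6]
width: 0.417
grip_force: 28.1
```

Call:
move_arm --series '[3.8,0,0,0,0,0,0,3.8,0,0,0,0,0,0,3.8,0,0,0,0,0,0]' --grip_force 20

```text
time: 10.32
tool_pos: [0.4264, 0.0523, 0.0161]
tcp_rot: [-3.121, -0.354, 0.001]
wrist_force: [-0.2, 0.6, -0.2]
width: 0.446
grip_force: 0.0
```

Call:
move_arm --series '[3.7,0,0,0,0,0,0,3.7,0,0,0,0,0,0,3.7,0,0,0,0,0,0]'

```text
time: 10.7
tool_pos: [0.4265, 0.0522, 0.0162]
tcp_rot: [-3.122, -0.354, 0.0]
wrist_force: [0.2, -0.7, 0.1]
width: 0.435
grip_force: 0.0
```

Call:
move_arm --series '[3.65,0,0,0,0,0,0,3.65,0,0,0,0,0,0,3.65,0,0,0,0,0,0]'

```text
time: 11.08
tool_pos: [0.4266, 0.0522, 0.0163]
tcp_rot: [3.122, 0.354, -0.0]
wrist_force: [1.0, -0.9, -0.2]
width: 0.428
grip_force: 0.1
```

Call:
move_arm --series '[3.6,0,0,0,0,0,0,3.6,0,0,0,0,0,0,3.6,0,0,0,0,0,0]'

```text
time: 11.45
tool_pos: [0.4266, 0.0521, 0.0163]
tcp_rot: [3.121, 0.354, 0.0]
wrist_force: [0.6, -0.7, -0.7]
width: 0.422
grip_force: 1.2
```

Call:
move_arm --series '[3.55,0,0,0,0,0,0,3.55,0,0,0,0,0,0,3.55,0,0,0,0,0,0]'

```text
time: 11.82
tool_pos: [0.4267, 0.0522, 0.0164]
tcp_rot: [3.121, 0.355, 0.0]
wrist_force: [-0.2, -2.1, 1.5]
width: 0.414
grip_force: 14.0
```

Grip force depends finely on the commanded opening: 3.60 gives about 1 N and 3.55 about 14 N. That allows a light pinch by position. Releasing the weight now and heading for lantern R1.

Call:
move_arm --series '[4.8,0,0,0,0,0,0,4.8,0,0,0,0,0,0,4.8,0,0,-2,0,0,0,4.8,0,0,-5,0,0,0,5.5,0,0,-5,0,0,0]'

```text
time: 12.45
tool_pos: [0.4258, 0.0523, 0.137]
tcp_rot: [-3.121, -0.354, 0.002]
wrist_force: [1.4, 0.7, 0.7]
width: 0.645
grip_force: 0.0
```

Call:
move_arm --series '[6,0,0,-6,0,0,0,6,0,0,-6,0,0,0,6,0,0,0,0,0,0]'

```text
time: 12.82
tool_pos: [0.4303, 0.0526, 0.2626]
tcp_rot: [3.121, 0.355, 0.019]
wrist_force: [0.8, -0.1, 0.3]
width: 0.702
grip_force: 0.0
```

```bash
python3 - <<'E'
from h import *
plan([(.505,-.290,.23,-38.3,6)])
E
```

```text
at [0.4303 0.0526 0.2626] t 12.82
wp (0.505, -0.29, 0.23, -38.3, 6)
   6,-0.1,5,0.5,0,-0.1,7.3,  6,0.6,5,0.4,-0.1,-0.1,7.3,  6,1.2,4.8,0.5,0,-0.1,7.4,  6,1.8,4.7,0.5,0,-0.1,7.3,  6,2.4,4.4,0.5,-0.1,-0.1,7.3
   6,3,4.1,0.5,0,-0.1,7.3,  6,3.4,3.6,0.43,0,-0.1,7.4
```

Call:
move_arm --series '[6,-0.1,5,0.5,0,0,7.3,6,0.6,5,0.4,0,0,7.3,6,1.2,4.8,0.5,0,0,7.4,6,1.8,4.7,0.5,0,0,7.3,6,2.4,4.4,0.5,0,0,7.3]'

```text
time: 13.45
tool_pos: [0.4789, -0.1936, 0.2306]
tcp_rot: [-3.073, 0.65, 0.003]
wrist_force: [0.5, 0.0, 0.5]
width: 0.705
grip_force: 0.0
```

Call:
move_arm --series '[6,3,4.1,0.5,0,0,7.3,6,3.4,3.6,0.4,0,0,7.4,6,0,0,0,0,0,0,6,0,0,0,0,0,0]'

```text
time: 13.95
tool_pos: [0.5003, -0.2896, 0.2218]
tcp_rot: [-2.966, 1.031, 0.004]
wrist_force: [0.0, 1.3, -0.2]
width: 0.702
grip_force: 0.0
```

```bash
python3 - <<'E'
from h import *
o,l=brass()
for a,c,b in o: print(a,c,atz("top",c,.035))
comp("top","pics/t3.png",tiles=[(240,215),(355,160),(245,160),(355,140)])
plan([(.505,-.290,.16,-38.3,6),(.505,-.290,.086,-38.3,6)])
E
```

```text
2268 [284.48 248.6 ] [0.42957769 0.05399539 0.035     ]
334 [191.79 299.54] [0.3292888  0.34031357 0.035     ]
at [ 0.5006 -0.289   0.2227] t 14.05
wp (0.505, -0.29, 0.16, -38.3, 6)
   6,0.2,-0.1,3.1,0,0,0,  6,0.21,-0.09,3.17,0,0.1,0
wp (0.505, -0.29, 0.086, -38.3, 6)
   6,0,0,3.7,0,0,0,  6,0,0,3.7,0,0,0
```

View pics/t3.png

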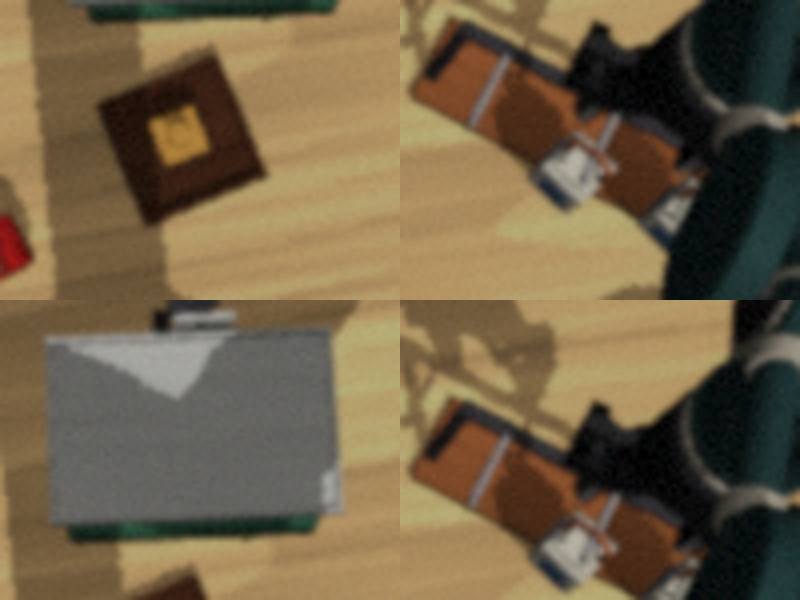

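The weight sits centred in the tray (180,135), the pan is empty, and the fingers hang above lantern R1 (570,170). Descending.

Call:
move_arm --series '[6,0.2,-0.1,3.1,0,0,0,6,0.2,-0.1,3.2,0,0,0,6,0,0,3,0,0,0,6,0,0,0,0,0,0,6,0,0,0,0,0,0]'

```text
time: 14.68
tool_pos: [0.5061, -0.2909, 0.1317]
tcp_rot: [2.968, -1.03, 0.003]
wrist_force: [0.2, 0.7, 0.1]
width: 0.702
grip_force: 0.0
```

```bash
python3 - <<'E'
from h import *
s=read_state(); print(s["wrist_force"])
comp("scene","pics/s3.png",tiles=[(115,160),(130,150),(210,190),(325,190)])
plan([(.505,-.290,.086,-38.3,6)])
E
```

```text
[0.18647679 0.7295099  0.13087706]
at [ 0.5065 -0.2913  0.1322] t 14.72
wp (0.505, -0.29, 0.086, -38.3, 6)
   6,-0.22,-0.01,4.62,0,-0.2,0
```

View pics/s3.png

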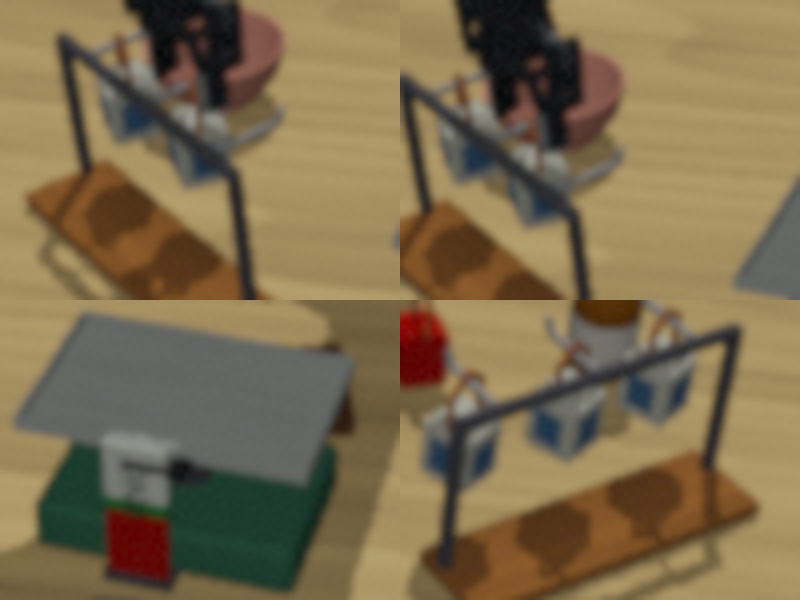

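The scene crop shows the two fingers at (505,90) and (565,110), straddling the R1 loop at (540,150). Pointer is at zero load. Down to grasp height and closing gently.

Call:
move_arm --series '[6,-0.1,0,2.3,0,0,0,6,-0.1,0,2.3,0,0,0,6,0,0,0,0,0,0,4.4,0,0,0,0,0,0,4.4,0,0,0,0,0,0]'

```text
time: 15.35
tool_pos: [0.505, -0.2908, 0.0861]
tcp_rot: [2.967, -1.031, 0.005]
wrist_force: [0.5, -0.1, 0.1]
width: 0.513
grip_force: 0.0
```

Call:
move_arm --series '[4.1,0,0,0,0,0,0,4.1,0,0,0,0,0,0,4.1,0,0,0,0,0,0,4.1,0,0,0,0,0,0]' --grip_force 20

```text
time: 15.85
tool_pos: [0.5038, -0.29, 0.0842]
tcp_rot: [-2.967, 1.032, 0.0]
wrist_force: [-0.6, 0.3, 0.6]
width: 0.478
grip_force: 0.0
```

Call:
move_arm --series '[4,0,0,0,0,0,0,4,0,0,0,0,0,0,4,0,0,0,0,0,0]'

```text
time: 16.23
tool_pos: [0.5038, -0.2901, 0.0843]
tcp_rot: [2.967, -1.032, -0.0]
wrist_force: [-0.8, -0.6, 0.6]
width: 0.474
grip_force: 7.5
```

7.5 N: a good light pinch. Raise 20 mm.

Call:
move_arm --series '[4,0,0,-0.6,0,0,0,4,0,0,-0.7,0,0,0,4,0,0,-0.6,0,0,0,4,0,0,0,0,0,0,4,0,0,0,0,0,0]'

```text
time: 16.85
tool_pos: [0.5038, -0.29, 0.1033]
tcp_rot: [2.967, -1.032, 0.0]
wrist_force: [-0.0, 0.3, -1.2]
width: 0.468
grip_force: 7.3
```

```bash
python3 - <<'E'
from h import *
s=read_state(); print(s["wrist_force"],s["torque"],s["grip_force"])
plan([(.505,-.290,.104,-38.3,4)])
E
```

```text
[-0.02502198  0.33952434 -1.23755695] [-0.00390645  0.0490697   0.01366769] 7.2564127296209335
at [ 0.5038 -0.29    0.1033] t 16.85
wp (0.505, -0.29, 0.104, -38.3, 4)
   4,0.09,-0.07,-0.07,0,0,0
```

Call:
move_arm --series '[4,-1.5,0,0,0,0,0,4,-2,0,0,0,0,0,4,-2,0,0,0,0,0,4,-1,0,0,0,0,0,4,0,0,0,0,0,0]'

```text
time: 17.48
tool_pos: [0.4521, -0.2491, 0.1031]
tcp_rot: [-2.967, 1.031, 0.001]
wrist_force: [-0.0, 0.1, -1.1]
width: 0.472
grip_force: 7.3
```

Call:
move_arm --series '[4,0,0,-3,0,0,0,4,0,0,-4,0,0,0,4,0,0,-4,0,0,0,4,0,0,-3,0,0,0,4,0,0,0,0,0,0]'

```text
time: 18.1
tool_pos: [0.4552, -0.2512, 0.2466]
tcp_rot: [2.966, -1.031, 0.011]
wrist_force: [0.4, -0.2, -1.1]
width: 0.468
grip_force: 7.4
```

```bash
cat >> h.py <<'E'
PC=np.array([.580,.0055])
def slot(xl,yl):
    x,y=axes(YS); return PC+xl*x+yl*y
E
python3 - <<'E'
from h import *
a=slot(.03,-.065); print(a)
plan([(*a,.25,-6.4,4,4.5),(*a,.16,-6.4,4,3)])
E
```

```text
[ 0.60256756 -0.06243898]
at [ 0.4552 -0.2512  0.2466] t 18.1
wp (np.float64(0.6025675569814067), np.float64(-0.06243898271162853), 0.25, -6.4, 4, 4.5)
   4,0,-4,-0.1,0,-0.1,-5.3,  4,0.3,-4,0,0,0,-5.4,  4,0.7,-3.9,-0.1,0,-0.1,-5.3,  4,1.1,-3.8,0,0,-0.1,-5.3,  4,1.4,-3.8,-0.1,0.1,0,-5.3
   4,1.79,-3.54,-0.02,0,-0.1,-5.4
wp (np.float64(0.6025675569814067), np.float64(-0.06243898271162853), 0.16, -6.4, 4, 3)
   4,0,0,3,0,0,0,  4,0,0,3,0,0,0,  4,0,0,3,0,0,0
```

Call:
move_arm --series '[4,0,-4,-0.1,0,0,-5.3,4,0.3,-4,0,0,0,-5.4,4,0.7,-3.9,-0.1,0,0,-5.3,4,1.1,-3.8,0,0,0,-5.3,4,1.4,-3.8,-0.1,0,0,-5.3]'

```text
time: 18.73
tool_pos: [0.5754, -0.0908, 0.2436]
tcp_rot: [-3.125, 0.317, 0.005]
wrist_force: [0.6, -0.0, -1.0]
width: 0.469
grip_force: 5.5
```

Call:
move_arm --series '[4,1.8,-3.5,0,0,0,-5.4,4,0,0,0,0,0,0,4,0,0,3,0,0,0,4,0,0,3,0,0,0,4,0,0,2,0,0,0]'

```text
time: 19.35
tool_pos: [0.5982, -0.0618, 0.1629]
tcp_rot: [-3.137, 0.176, 0.007]
wrist_force: [-0.0, -0.4, -0.8]
width: 0.467
grip_force: 4.2
```

Call:
move_arm --series '[4,0,0,0,0,0,0,4,0,0,0,0,0,0]'

```text
time: 19.6
tool_pos: [0.601, -0.0618, 0.1674]
tcp_rot: [3.136, -0.175, 0.003]
wrist_force: [0.4, 0.0, 1.1]
width: 0.468
grip_force: 0.0
```

```bash
python3 - <<'E'
from h import *
a=slot(.03,-.065)
plan([(*a,.145,-6.4,4,3),(*a,.131,-6.4,4,.5)])
E
```

```text
at [ 0.601  -0.0618  0.1674] t 19.6
wp (np.float64(0.6025675569814067), np.float64(-0.06243898271162853), 0.145, -6.4, 4, 3)
   4,0.16,0.05,2.24,0,-0.1,0
wp (np.float64(0.6025675569814067), np.float64(-0.06243898271162853), 0.131, -6.4, 4, 0.5)
   4,0,0,0.5,0,0,0,  4,0,0,0.4,0,0,0,  4,0,0,0.5,0,0,0
```

```bash
python3 - <<'E'
from h import *
print(read_state()["wrist_force"])
t=read_camera("top")[:,:,::-1];s=read_camera("scene")[:,:,::-1]
a=lambda im,x,y:cv2.resize(im[y:y+75,x:x+100],(400,300),interpolation=cv2.INTER_CUBIC)
cv2.imwrite("pics/c4.png",np.vstack([np.hstack([a(t,265,160),a(s,210,190)]),np.hstack([a(t,355,160),a(s,190,165)])]))
E
```

```text
[0.40742932 0.02519378 1.07651505]
```

View pics/c4.png

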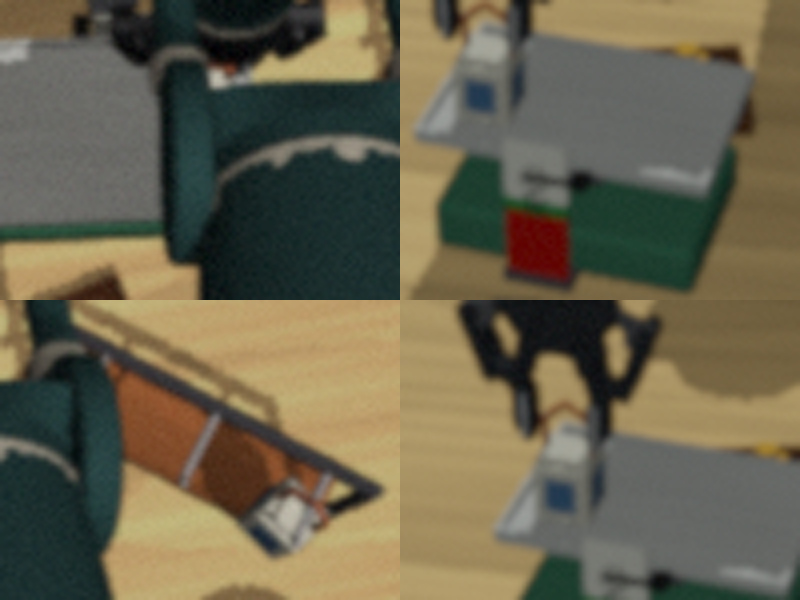

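The lantern slid down between the pads and now stands upright on the pan at its slot (scene 480,80), with the loop between the fingers. I'll open, leave upward, and use a slightly firmer pinch (about 11 N) next time.

Call:
move_arm --series '[5.2,0,0,0,0,0,0,5.2,0,0,0,0,0,0,5.2,0,0,0,0,0,0,5.2,0,0,-3,0,0,0,5.2,0,0,-4,0,0,0]'

```text
time: 20.32
tool_pos: [0.599, -0.0612, 0.2354]
tcp_rot: [-3.136, 0.174, 0.006]
wrist_force: [0.3, 1.2, 0.6]
width: 0.611
grip_force: 0.0
```

Call:
move_arm --series '[5.2,0,0,-3,0,0,0,6,0,0,0,0,0,0]'

```text
time: 20.58
tool_pos: [0.6022, -0.0616, 0.27]
tcp_rot: [3.136, -0.174, 0.011]
wrist_force: [0.4, -0.3, -0.9]
width: 0.7
grip_force: 0.0
```

```bash
python3 - <<'E'
from h import *
plan([(.4545,-.359,.20,-38.3,6,5)])
E
```

```text
at [ 0.6022 -0.0616  0.27  ] t 20.57
wp (0.4545, -0.359, 0.2, -38.3, 6, 5)
   6,-1.6,4.5,1,0,-0.1,4.6,  6,-1.3,4.5,1,0,0,4.5,  6,-0.9,4.7,1,0,-0.1,4.6,  6,-0.5,4.7,1,0,0,4.6,  6,-0.2,4.8,1,-0.1,-0.1,4.5
   6,0.2,4.7,1,0,0,4.6,  6,0.63,4.69,0.97,0,-0.1,4.6
```

Call:
move_arm --series '[6,-1.6,4.5,1,0,0,4.6,6,-1.3,4.5,1,0,0,4.5,6,-0.9,4.7,1,0,0,4.6,6,-0.5,4.7,1,0,0,4.6,6,-0.2,4.8,1,0,0,4.5]'

```text
time: 21.2
tool_pos: [0.4926, -0.2749, 0.2142]
tcp_rot: [-3.039, 0.794, 0.003]
wrist_force: [0.6, -0.2, 0.5]
width: 0.701
grip_force: 0.0
```

Call:
move_arm --series '[6,0.2,4.7,1,0,0,4.6,6,0.6,4.7,1,0,0,4.6,6,0,0,0,0,0,0,6,0,0,3,0,0,0,6,0,0,3,0,0,0]'

```text
time: 21.82
tool_pos: [0.4521, -0.3578, 0.1351]
tcp_rot: [-2.967, 1.031, -0.0]
wrist_force: [0.2, 0.4, 0.0]
width: 0.7
grip_force: 0.0
```

Call:
move_arm --series '[6,0,0,0,0,0,0,6,0,0,0,0,0,0]'

```text
time: 22.08
tool_pos: [0.4525, -0.3582, 0.1368]
tcp_rot: [-2.968, 1.03, -0.0]
wrist_force: [-0.3, 0.2, 1.0]
width: 0.704
grip_force: 0.0
```

```bash
python3 - <<'E'
from h import *
t=read_camera("top")[:,:,::-1];s=read_camera("scene")[:,:,::-1]
a=lambda im,x,y:cv2.resize(im[y:y+75,x:x+100],(400,300),interpolation=cv2.INTER_CUBIC)
cv2.imwrite("pics/c5.png",np.vstack([np.hstack([a(t,245,160),a(s,210,190)]),np.hstack([a(t,365,160),a(s,105,155)])]))
plan([(.4545,-.359,.085,-38.3,6,3)])
E
```

```text
at [ 0.4531 -0.359   0.1379] t 22.18
wp (0.4545, -0.359, 0.085, -38.3, 6, 3)
   6,0,0,2.6,0,-0.1,0,  6,0.1,-0.09,2.69,0,-0.1,0
```

View pics/c5.png

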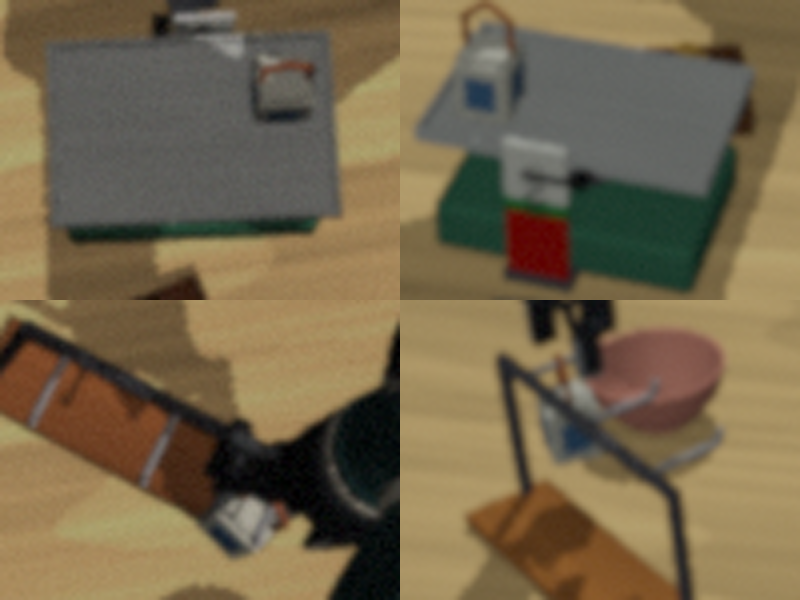

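Lantern R1 stands upright on the pan (top 285,85), and the pointer has moved down slightly. The fingers straddle R0's loop (scene 562,370). Descending and pinching to about 11 N.

Call:
move_arm --series '[6,0,0,2.6,0,0,0,6,0.1,-0.1,2.7,0,0,0,6,0,0,0,0,0,0,4.4,0,0,0,0,0,0,4.4,0,0,0,0,0,0]'

```text
time: 22.8
tool_pos: [0.4544, -0.3594, 0.0852]
tcp_rot: [2.966, -1.031, 0.005]
wrist_force: [-0.6, -0.6, 0.3]
width: 0.517
grip_force: 0.0
```

Call:
move_arm --series '[4.1,0,0,0,0,0,0,4.1,0,0,0,0,0,0,4.1,0,0,0,0,0,0,4.0,0,0,0,0,0,0,4.0,0,0,0,0,0,0]'

```text
time: 23.42
tool_pos: [0.4534, -0.3586, 0.0834]
tcp_rot: [2.967, -1.032, 0.0]
wrist_force: [-0.4, -0.6, 1.2]
width: 0.472
grip_force: 11.0
```

Call:
move_arm --series '[3.98,0,0,0,0,0,0,3.98,0,0,0,0,0,0,3.98,0,0,0,0,0,0]'

```text
time: 23.8
tool_pos: [0.4534, -0.3586, 0.0834]
tcp_rot: [2.967, -1.032, 0.0]
wrist_force: [0.3, -1.3, 2.3]
width: 0.47
grip_force: 14.8
```

Call:
move_arm --series '[4,0,0,0,0,0,0,4,0,0,-0.6,0,0,0,4,0,0,-0.7,0,0,0,4,0,0,-0.6,0,0,0,4,0,0,0,0,0,0]'

```text
time: 24.42
tool_pos: [0.4538, -0.3588, 0.1032]
tcp_rot: [2.967, -1.032, 0.002]
wrist_force: [0.0, 0.3, -0.7]
width: 0.47
grip_force: 14.4
```

Call:
move_arm --series '[4,-1.5,0,0,0,0,0,4,-2,0,0,0,0,0,4,-2,0,0,0,0,0,4,-1,0,0,0,0,0,4,0,0,0,0,0,0]'

```text
time: 25.05
tool_pos: [0.4016, -0.3174, 0.1021]
tcp_rot: [-2.967, 1.032, 0.001]
wrist_force: [0.2, 0.1, -0.5]
width: 0.472
grip_force: 14.4
```

```bash
python3 - <<'E'
from h import *
x,y=slot(.03,.065),slot(-.03,-.065); print(x,y)
s=read_state(); print(s["wrist_force"],s["grip_force"])
b=slot(-.03,-.065)
plan([(.407,-.321,.19,-38.3,4,3),(.42,-.2,.24,-6.4,4,4.5),(*b,.24,-6.4,4,4.5)])
E
```

```text
[0.61705852 0.06675085] [ 0.54294148 -0.05575085]
[ 0.15874753  0.09409581 -0.50756006] 14.410363733768463
at [ 0.4016 -0.3174  0.1021] t 25.05
wp (0.407, -0.321, 0.19, -38.3, 4, 3)
   4,0.2,0,-2.9,0,0,0,  4,0.2,0,-3,0,0,0,  4,0.24,-0.06,-2.89,0,0,0
wp (0.42, -0.2, 0.24, -6.4, 4, 4.5)
   4,-1.6,-2.6,-1.3,0,0,-8,  4,-1.3,-2.8,-1.2,0,0,-8,  4,-0.8,-2.9,-1.3,0,0,-8,  4,-0.47,-2.99,-1.2,0,0,-7.9
wp (np.float64(0.5429414818317709), np.float64(-0.055750846779249005), 0.24, -6.4, 4, 4.5)
   4,2.1,-3.1,0,0,0,0,  4,2.1,-3.2,0,0,0,0,  4,2.2,-3.1,0,0,0,0,  4,2.1,-3.2,0,0,0,0,  4,2.1,-3.11,0,0,0,0
```

Call:
move_arm --series '[4,0.2,0,-2.9,0,0,0,4,0.2,0,-3,0,0,0,4,0.2,0,-2.9,0,0,0,4,0,0,0,0,0,0]'

```text
time: 25.55
tool_pos: [0.4094, -0.3238, 0.1933]
tcp_rot: [2.965, -1.031, 0.01]
wrist_force: [-0.7, -1.1, -1.0]
width: 0.471
grip_force: 14.4
```

Call:
move_arm --series '[4,-1.6,-2.6,-1.3,0,0,-8,4,-1.3,-2.8,-1.2,0,0,-8,4,-0.8,-2.9,-1.3,0,0,-8,4,-0.5,-3,-1.2,0,0,-7.9,4,0,0,0,0,0,0]'

```text
time: 26.18
tool_pos: [0.42, -0.1993, 0.2397]
tcp_rot: [-3.137, 0.173, -0.0]
wrist_force: [-0.4, -0.3, -0.8]
width: 0.47
grip_force: 14.4
```

Call:
move_arm --series '[4,2.1,-3.1,0,0,0,0,4,2.1,-3.2,0,0,0,0,4,2.1,-3.1,0,0,0,0,4,2.1,-3.2,0,0,0,0,4,2.1,-3.1,0,0,0,0]'

```text
time: 26.8
tool_pos: [0.5421, -0.0563, 0.2382]
tcp_rot: [3.136, -0.18, -0.004]
wrist_force: [0.7, -0.5, -0.9]
width: 0.468
grip_force: 12.2
```

Call:
move_arm --series '[4,0,0,0,0,0,0,4,0,0,0,0,0,0]'

```text
time: 27.05
tool_pos: [0.5411, -0.0571, 0.2387]
tcp_rot: [3.136, -0.178, -0.004]
wrist_force: [0.3, -0.9, -1.5]
width: 0.471
grip_force: 12.2
```

```bash
python3 - <<'E'
from h import *
s=read_state(); print(s["wrist_force"],s["grip_force"])
b=slot(-.03,-.065)
plan([(*b,.15,-6.4,4,3),(*b,.124,-6.4,4,.8)])
E
```

```text
[ 0.31111794 -0.85566236 -1.47871703] 12.18674585223198
at [ 0.5411 -0.0571  0.2387] t 27.05
wp (np.float64(0.5429414818317709), np.float64(-0.055750846779249005), 0.15, -6.4, 4, 3)
   4,0.1,-0.1,3,0,0,0,  4,0,0,2.9,0,0.1,-0.1,  4,0.09,-0.06,2.97,0,0,0
wp (np.float64(0.5429414818317709), np.float64(-0.055750846779249005), 0.124, -6.4, 4, 0.8)
   4,0,0,0.7,0,0,0,  4,0,0,0.6,0,0,0,  4,0,0,0.7,0,0,0,  4,0,-0.01,0.6,0,0,0
```

Call:
move_arm --series '[4,0.1,-0.1,3,0,0,0,4,0,0,3,0,0,0,4,0.1,0,2.5,0,0,0,4,0,0,0,0,0,0,4,0,0,0,0,0,0]'

```text
time: 27.68
tool_pos: [0.544, -0.0565, 0.1561]
tcp_rot: [3.136, -0.179, 0.001]
wrist_force: [0.3, 0.2, -0.4]
width: 0.467
grip_force: 12.2
```

Call:
move_arm --series '[4,0,0,0.7,0,0,0,4,0,0,0.7,0,0,0,4,0,0,0.5,0,0,0,4,0,0,0,0,0,0]'

```text
time: 28.18
tool_pos: [0.5433, -0.0555, 0.1356]
tcp_rot: [-3.136, 0.176, 0.002]
wrist_force: [0.8, 0.2, -1.1]
width: 0.468
grip_force: 12.2
```

Call:
move_arm --series '[4,0,0,0.5,0,0,0,4,0,0,0.5,0,0,0,4,0,0,0.2,0,0,0,4,0,0,0,0,0,0]'

```text
time: 28.68
tool_pos: [0.5438, -0.0556, 0.1242]
tcp_rot: [-3.137, 0.177, 0.0]
wrist_force: [-0.1, 0.6, -0.1]
width: 0.471
grip_force: 12.1
```

Call:
move_arm --series '[5.2,0,0,0.1,0,0,0,5.2,0,0,0,0,0,0,5.2,0,0,0,0,0,0,5.2,0,0,-3,0,0,0,5.2,0,0,-4,0,0,0]'

```text
time: 29.3
tool_pos: [0.5426, -0.0555, 0.1926]
tcp_rot: [-3.136, 0.177, 0.005]
wrist_force: [1.4, -0.7, 0.3]
width: 0.609
grip_force: 0.0
```

Call:
move_arm --series '[5.2,0,0,-4,0,0,0,5.2,0,0,-3,0,0,0,6,0,0,0,0,0,0]'

```text
time: 29.68
tool_pos: [0.5458, -0.0559, 0.2669]
tcp_rot: [3.136, -0.176, 0.011]
wrist_force: [0.1, 0.4, -0.5]
width: 0.699
grip_force: 0.0
```

```bash
python3 - <<'E'
from h import *
plan([(.5585,.2364,.22,38.1,6,5)])
E
```

```text
at [ 0.5458 -0.0559  0.2669] t 29.68
wp (0.5585, 0.2364, 0.22, 38.1, 6, 5)
   6,-0.3,-4.9,0.8,0,-0.1,-7.4,  6,0.2,-4.8,0.8,0,0,-7.4,  6,1,-4.8,0.7,0.1,-0.1,-7.5,  6,1.5,-4.7,0.8,0,0,-7.4,  6,2.1,-4.4,0.8,0,-0.1,-7.4
   6,2.66,-4.04,0.78,0.1,-0.1,-7.4
```

Call:
move_arm --series '[6,-0.3,-4.9,0.8,0,0,-7.4,6,0.2,-4.8,0.8,0,0,-7.4,6,1,-4.8,0.7,0,0,-7.5,6,1.5,-4.7,0.8,0,0,-7.4,6,2.1,-4.4,0.8,0,0,-7.4]'

```text
time: 30.3
tool_pos: [0.553, 0.1897, 0.2222]
tcp_rot: [3.028, 0.837, -0.004]
wrist_force: [1.0, 1.3, -0.7]
width: 0.703
grip_force: 0.0
```

Call:
move_arm --series '[6,2.7,-4,0.8,0,0,-7.4,6,0,0,0,0,0,0,6,0,0,4,0,0,0,6,0,0,4,0,0,0,6,0,0,0,0,0,0]'

```text
time: 30.92
tool_pos: [0.553, 0.2341, 0.1314]
tcp_rot: [2.97, 1.022, -0.016]
wrist_force: [0.3, 0.5, -0.6]
width: 0.701
grip_force: 0.0
```

Call:
move_arm --series '[6,0,0,0,0,0,0,6,0,0,0,0,0,0]'

```text
time: 31.18
tool_pos: [0.5584, 0.2367, 0.1386]
tcp_rot: [-2.97, -1.023, -0.006]
wrist_force: [-0.2, 0.3, -0.1]
width: 0.705
grip_force: 0.0
```

```bash
python3 - <<'E'
from h import *
t=read_camera("top")[:,:,::-1];s=read_camera("scene")[:,:,::-1]
a=lambda im,x,y:cv2.resize(im[y:y+75,x:x+100],(400,300),interpolation=cv2.INTER_CUBIC)
cv2.imwrite("pics/c6.png",np.vstack([np.hstack([a(t,245,160),a(s,210,190)]),np.hstack([a(t,145,180),a(s,315,165)])]))
plan([(.5585,.2364,.085,38.1,6,3)])
E
```

```text
at [0.5581 0.2369 0.1384] t 31.27
wp (0.5585, 0.2364, 0.085, 38.1, 6, 3)
   6,0,0,2.7,0,-0.1,0,  6,-0.01,0.05,2.64,0.1,-0.1,-0.1
```

View pics/c6.png

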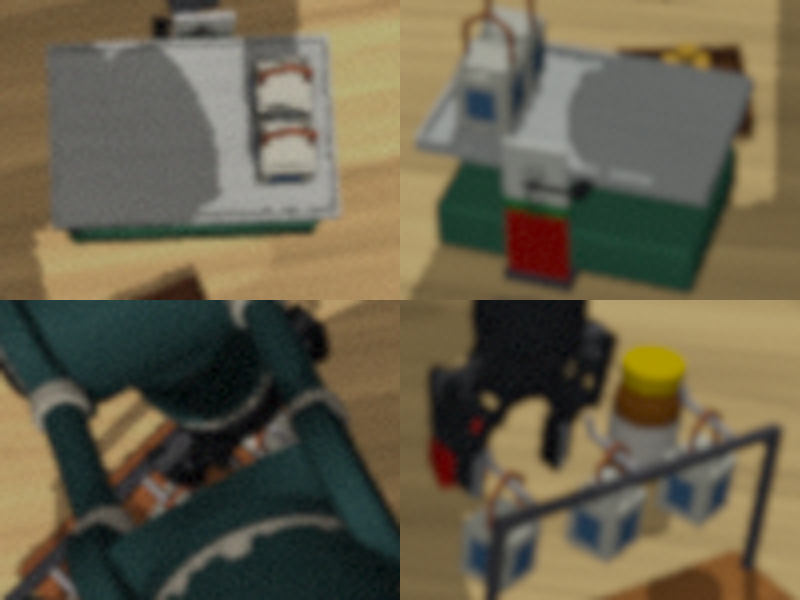

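Two lanterns stand in their slots (top 285,85 and 287,155). The fingers at (455,480) and (555,460) are centred on L0's loop at (508,480).

Call:
move_arm --series '[6,0,0,2.7,0,0,0,6,0,0,2.7,0,0,0,6,0,0,0,0,0,0,4.4,0,0,0,0,0,0,4.4,0,0,0,0,0,0]'

```text
time: 31.9
tool_pos: [0.5582, 0.2371, 0.0842]
tcp_rot: [-2.97, -1.024, -0.005]
wrist_force: [0.2, 0.2, 0.6]
width: 0.513
grip_force: 0.0
```

Call:
move_arm --series '[4.1,0,0,0,0,0,0,4.1,0,0,0,0,0,0,4.1,0,0,0,0,0,0,4.0,0,0,0,0,0,0,4.0,0,0,0,0,0,0]'

```text
time: 32.52
tool_pos: [0.5571, 0.2365, 0.0825]
tcp_rot: [2.97, 1.024, 0.001]
wrist_force: [-0.3, -0.8, 1.5]
width: 0.471
grip_force: 12.5
```

Call:
move_arm --series '[3.99,0,0,0,0,0,0,3.99,0,0,0,0,0,0]'

```text
time: 32.78
tool_pos: [0.5571, 0.2365, 0.0825]
tcp_rot: [2.97, 1.024, 0.001]
wrist_force: [0.0, -0.8, 1.4]
width: 0.471
grip_force: 14.4
```

Call:
move_arm --series '[4,0,0,0,0,0,0,4,0,0,-0.7,0,0,0,4,0,0,-0.7,0,0,0,4,0,0,-0.6,0,0,0,4,0,0,0,0,0,0]'

```text
time: 33.4
tool_pos: [0.5573, 0.2369, 0.1032]
tcp_rot: [-2.97, -1.024, -0.002]
wrist_force: [-0.4, 0.1, -1.8]
width: 0.468
grip_force: 13.6
```

Call:
move_arm --series '[4,-1.5,0,0,0,0,0,4,-2,0,0,0,0,0,4,-2,0,0,0,0,0,4,-1,0,0,0,0,0,4,0,0,0,0,0,0]'

```text
time: 34.02
tool_pos: [0.5048, 0.196, 0.1021]
tcp_rot: [-2.97, -1.023, 0.001]
wrist_force: [-0.1, -0.2, -1.3]
width: 0.474
grip_force: 13.6
```

```bash
python3 - <<'E'
from h import *
s=read_state(); print(s["wrist_force"],s["grip_force"])
b=slot(.03,.065);p=s["tool_pos"]
plan([(p[0],p[1],.23,38.1,4,3),(*b,.23,-6.4,4,4),(*b,.15,-6.4,4,3)])
E
```

```text
[-0.13920319 -0.22328799 -1.31342973] 13.593851029872894
at [0.5048 0.196  0.1021] t 34.02
wp (np.float64(0.5048029936709962), np.float64(0.19596428911749605), 0.23, 38.1, 4, 3)
   4,0,0,-2.6,0,0,0,  4,0,0,-2.5,0,0,0,  4,0,0,-2.6,0,0,0,  4,0,0,-2.5,0,0,-0.1,  4,-0.01,0,-2.59,0,0,0
wp (np.float64(0.617058518168229), np.float64(0.066750846779249), 0.23, -6.4, 4, 4)
   4,0.2,3.4,0,0,0,8.9,  4,0.7,3.4,0,0,0,8.9,  4,1.2,3.2,0,0,0,8.9,  4,1.7,3,0,0,0,8.9,  4,2.09,2.65,0,0,0,8.9
wp (np.float64(0.617058518168229), np.float64(0.066750846779249), 0.15, -6.4, 4, 3)
   4,0,0,2.7,0,0,0,  4,0,0,2.6,0,0,0,  4,0,0,2.7,0,0,0
```

Call:
move_arm --series '[4,0,0,-2.6,0,0,0,4,0,0,-2.5,0,0,0,4,0,0,-2.6,0,0,0,4,0,0,-2.5,0,0,0,4,0,0,-2.6,0,0,0]'

```text
time: 34.65
tool_pos: [0.5062, 0.1969, 0.2313]
tcp_rot: [-2.97, -1.024, -0.001]
wrist_force: [0.3, -0.5, -2.0]
width: 0.473
grip_force: 13.6
```

Call:
move_arm --series '[4,0.2,3.4,0,0,0,8.9,4,0.7,3.4,0,0,0,8.9,4,1.2,3.2,0,0,0,8.9,4,1.7,3,0,0,0,8.9,4,2.1,2.6,0,0,0,8.9]'

```text
time: 35.28
tool_pos: [0.6192, 0.067, 0.2303]
tcp_rot: [-3.136, 0.185, -0.001]
wrist_force: [0.4, -0.8, -1.4]
width: 0.471
grip_force: 13.6
```

Call:
move_arm --series '[4,0,0,0,0,0,0,4,0,0,2.7,0,0,0,4,0,0,2.6,0,0,0,4,0,0,2,0,0,0,4,0,0,0,0,0,0]'

```text
time: 35.9
tool_pos: [0.6161, 0.0681, 0.155]
tcp_rot: [3.136, -0.175, -0.007]
wrist_force: [-0.4, 0.6, -1.5]
width: 0.467
grip_force: 13.6
```

Call:
move_arm --series '[4,0,0,0,0,0,0,4,0,0,0,0,0,0]'

```text
time: 36.15
tool_pos: [0.6189, 0.0679, 0.1589]
tcp_rot: [-3.136, 0.176, -0.004]
wrist_force: [0.3, 0.6, -1.0]
width: 0.473
grip_force: 13.6
```

```bash
python3 - <<'E'
from h import *
s=read_state(); print(s["wrist_force"],s["grip_force"])
b=slot(.03,.065)
plan([(*b,.130,-6.4,4,.8),(*b,.113,-6.4,4,.6)])
E
```

```text
[ 0.27680594  0.58840866 -0.95940464] 13.598585575819016
at [0.6189 0.0679 0.1589] t 36.15
wp (np.float64(0.617058518168229), np.float64(0.066750846779249), 0.13, -6.4, 4, 0.8)
   4,0,0,0.7,0,0,0,  4,-0.1,0.1,0.7,0,-0.1,0,  4,0,0,0.8,0,0,0,  4,-0.08,0.03,0.69,0,-0.1,0
wp (np.float64(0.617058518168229), np.float64(0.066750846779249), 0.113, -6.4, 4, 0.6)
   4,0,0,0.6,0,0,0,  4,0,0,0.5,0,0,0,  4,0,0,0.6,0,0,0
```

Call:
move_arm --series '[4,0,0,0.9,0,0,0,4,-0.1,0.1,0.9,0,0,0,4,0,0,0.9,0,0,0,4,-0.1,0,0.7,0,0,0,4,0,0,0,0,0,0]'

```text
time: 36.78
tool_pos: [0.6149, 0.0668, 0.122]
tcp_rot: [3.136, -0.177, -0.003]
wrist_force: [-0.5, 0.2, -1.2]
width: 0.473
grip_force: 13.6
```

Call:
move_arm --series '[4,0,0,0.5,0,0,0,4,0,0,0.4,0,0,0,4,0,0,0.3,0,0,0,4,0,0,0,0,0,0,4,0,0,0,0,0,0]'

```text
time: 37.4
tool_pos: [0.6159, 0.0669, 0.1115]
tcp_rot: [-3.137, 0.177, -0.001]
wrist_force: [0.2, 0.4, -0.2]
width: 0.46
grip_force: 13.5
```

Seated on the pan. Releasing, then on to L1.

Call:
move_arm --series '[5.2,0,0,0.1,0,0,0,5.2,0,0,0,0,0,0,5.2,0,0,0,0,0,0,5.2,0,0,-3,0,0,0,5.2,0,0,-4,0,0,0]'

```text
time: 38.02
tool_pos: [0.6145, 0.0668, 0.1794]
tcp_rot: [3.136, -0.177, -0.006]
wrist_force: [0.5, 0.6, 1.3]
width: 0.612
grip_force: 0.0
```

Call:
move_arm --series '[5.2,0,0,-4,0,0,0,5.2,0,0,-4,0,0,0,6,0,0,0,0,0,0]'

```text
time: 38.4
tool_pos: [0.6184, 0.0671, 0.2656]
tcp_rot: [-3.135, 0.176, -0.014]
wrist_force: [-0.3, 0.1, -0.5]
width: 0.706
grip_force: 0.0
```

```bash
python3 - <<'E'
from h import *
plan([(.507,.304,.24,38.1,6,5)])
E
```

```text
at [0.6184 0.0671 0.2656] t 38.4
wp (0.507, 0.304, 0.24, 38.1, 6, 5)
   6,-2.3,-3.7,0.4,0,-0.1,-7.4,  6,-1.8,-4,0.4,0,-0.1,-7.4,  6,-1.2,-4.2,0.4,0,-0.1,-7.5,  6,-0.8,-4.3,0.5,0.1,0,-7.4,  6,-0.1,-4.3,0.4,0,-0.1,-7.4
   6,0.4,-4.38,0.42,0,-0.1,-7.4
```

Call:
move_arm --series '[6,-2.3,-3.7,0.4,0,0,-7.4,6,-1.8,-4,0.4,0,0,-7.4,6,-1.2,-4.2,0.4,0,0,-7.5,6,-0.8,-4.3,0.5,0,0,-7.4,6,-0.1,-4.3,0.4,0,0,-7.4]'

```text
time: 39.02
tool_pos: [0.5216, 0.2649, 0.2377]
tcp_rot: [3.028, 0.837, -0.003]
wrist_force: [0.0, 0.4, -1.3]
width: 0.702
grip_force: 0.0
```

Call:
move_arm --series '[6,0.4,-4.4,0.4,0,0,-7.4,6,0,0,0,0,0,0,6,0,0,5,0,0,0,6,0,0,5,0,0,0,6,0,0,0,0,0,0]'

```text
time: 39.65
tool_pos: [0.5003, 0.3009, 0.1298]
tcp_rot: [2.968, 1.021, -0.018]
wrist_force: [-0.6, -0.0, -0.5]
width: 0.706
grip_force: 0.0
```

Call:
move_arm --series '[6,0,0,0,0,0,0,6,0,0,0,0,0,0]'

```text
time: 39.9
tool_pos: [0.5061, 0.3046, 0.1382]
tcp_rot: [-2.97, -1.023, -0.008]
wrist_force: [-0.8, 0.3, -0.3]
width: 0.703
grip_force: 0.0
```

```bash
python3 - <<'E'
from h import *
t=read_camera("top")[:,:,::-1];s=read_camera("scene")[:,:,::-1]
a=lambda im,x,y:cv2.resize(im[y:y+75,x:x+100],(400,300),interpolation=cv2.INTER_CUBIC)
cv2.imwrite("pics/c7.png",np.vstack([np.hstack([a(t,245,160),a(s,210,190)]),np.hstack([a(t,145,180),a(s,325,165)])]))
plan([(.508,.304,.085,38.1,6,3)])
E
```

```text
at [0.5057 0.3046 0.1378] t 40.0
wp (0.508, 0.304, 0.085, 38.1, 6, 3)
   6,0.1,0.1,2.6,0,-0.1,0,  6,0.03,0.08,2.69,0,-0.1,-0.1
```

View pics/c7.png

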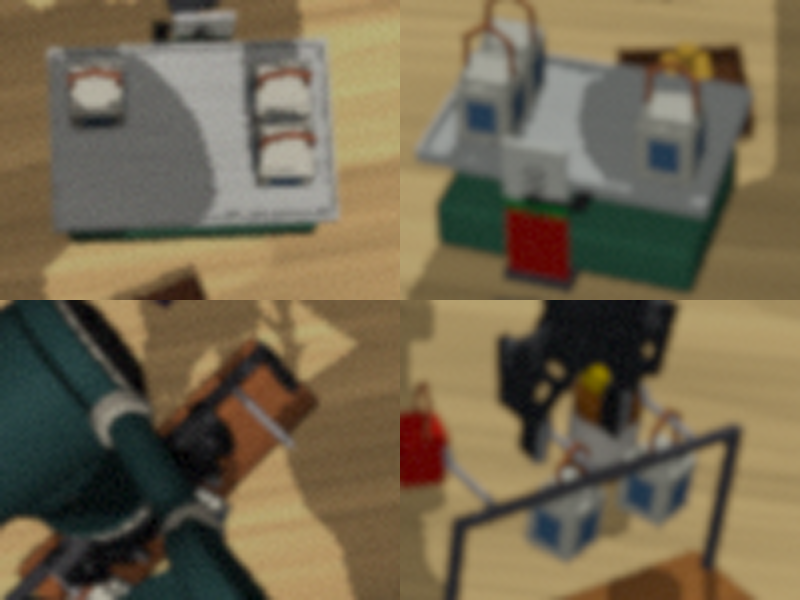

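Three lanterns stand on the pan and the pointer is just above the green band. The fingers at (537,440) and (620,410) are centred over L1's loop (578,455).

Call:
move_arm --series '[6,0.1,0.1,2.6,0,0,0,6,0,0.1,2.7,0,0,0,6,0,0,0,0,0,0,4.4,0,0,0,0,0,0,4.4,0,0,0,0,0,0]'

```text
time: 40.62
tool_pos: [0.5073, 0.3037, 0.0841]
tcp_rot: [-2.969, -1.024, -0.005]
wrist_force: [0.3, 0.1, 0.2]
width: 0.514
grip_force: 0.0
```

Call:
move_arm --series '[4.1,0,0,0,0,0,0,4.1,0,0,0,0,0,0,4.1,0,0,0,0,0,0,4.0,0,0,0,0,0,0,4.0,0,0,0,0,0,0]'

```text
time: 41.25
tool_pos: [0.5063, 0.303, 0.0824]
tcp_rot: [2.97, 1.024, 0.0]
wrist_force: [0.4, -0.0, 0.1]
width: 0.467
grip_force: 3.1
```

Call:
move_arm --series '[4,0,0,0,0,0,0,4,0,0,0,0,0,0]'

```text
time: 41.5
tool_pos: [0.5062, 0.303, 0.0824]
tcp_rot: [2.97, 1.024, 0.0]
wrist_force: [0.2, 0.0, 1.5]
width: 0.474
grip_force: 3.1
```

Call:
move_arm --series '[3.98,0,0,0,0,0,0,3.98,0,0,0,0,0,0,3.98,0,0,0,0,0,0]'

```text
time: 41.88
tool_pos: [0.5062, 0.303, 0.0824]
tcp_rot: [2.97, 1.024, 0.0]
wrist_force: [-0.1, -0.8, 1.2]
width: 0.464
grip_force: 7.2
```

Call:
move_arm --series '[3.97,0,0,0,0,0,0,3.97,0,0,0,0,0,0,3.97,0,0,0,0,0,0]'

```text
time: 42.25
tool_pos: [0.5062, 0.303, 0.0824]
tcp_rot: [2.97, 1.024, 0.0]
wrist_force: [0.8, -0.7, 2.2]
width: 0.469
grip_force: 9.5
```

Call:
move_arm --series '[3.95,0,0,0,0,0,0,3.95,0,0,0,0,0,0]'

```text
time: 42.5
tool_pos: [0.5062, 0.303, 0.0824]
tcp_rot: [2.97, 1.024, 0.0]
wrist_force: [0.3, -0.9, 2.9]
width: 0.464
grip_force: 14.3
```

Call:
move_arm --series '[3.95,0,0,-0.7,0,0,0,3.95,0,0,-0.7,0,0,0,3.95,0,0,-0.6,0,0,0,3.95,0,0,0,0,0,0,3.95,0,0,0,0,0,0]'

```text
time: 43.12
tool_pos: [0.506, 0.303, 0.1022]
tcp_rot: [-2.97, -1.024, 0.0]
wrist_force: [0.1, -0.0, -1.1]
width: 0.462
grip_force: 14.3
```

Call:
move_arm --series '[3.95,-1.5,0,0,0,0,0,3.95,-2,0,0,0,0,0,3.95,-2,0,0,0,0,0,3.95,-1,0,0,0,0,0,3.95,0,0,0,0,0,0]'

```text
time: 43.75
tool_pos: [0.4542, 0.2624, 0.1022]
tcp_rot: [2.97, 1.024, -0.0]
wrist_force: [0.4, 0.7, -1.9]
width: 0.463
grip_force: 14.3
```

```bash
python3 - <<'E'
from h import *
s=read_state(); print(s["wrist_force"],s["grip_force"])
b=slot(-.03,.065);p=s["tool_pos"]; print(b)
plan([(p[0],p[1],.23,38.1,4,3),(*b,.23,-6.4,4,4),(*b,.15,-6.4,4,3)])
E
```

```text
[ 0.41383574  0.72570141 -1.91016323] 14.266063570976257
[0.55743244 0.07343898]
at [0.4542 0.2624 0.1022] t 43.75
wp (np.float64(0.4541620590941379), np.float64(0.26236513237685793), 0.23, 38.1, 4, 3)
   4,0,0,-2.6,0,0,0,  4,0,0,-2.5,0,0,0,  4,0,0,-2.6,0,0,0,  4,0,0,-2.5,0,0,0,  4,0,0,-2.58,0,0,-0.1
wp (np.float64(0.5574324430185932), np.float64(0.07343898271162853), 0.23, -6.4, 4, 4)
   4,-0.6,3.5,0,0,0,7.4,  4,-0.1,3.6,0,0,0,7.4,  4,0.3,3.6,0,0,0,7.5,  4,0.8,3.5,0,0,0,7.4,  4,1.3,3.4,0,0,0,7.4
   4,1.61,3.15,0,0,0,7.4
wp (np.float64(0.5574324430185932), np.float64(0.07343898271162853), 0.15, -6.4, 4, 3)
   4,0,0,2.7,0,0,0,  4,0,0,2.6,0,0,0,  4,0,0,2.7,0,0,0
```

Call:
move_arm --series '[3.95,0,0,-2.6,0,0,0,3.95,0,0,-2.5,0,0,0,3.95,0,0,-2.6,0,0,0,3.95,0,0,-2.5,0,0,0,3.95,0,0,-2.6,0,0,0]'

```text
time: 44.38
tool_pos: [0.4555, 0.2633, 0.2313]
tcp_rot: [-2.97, -1.024, -0.001]
wrist_force: [0.6, -0.3, -1.3]
width: 0.463
grip_force: 14.4
```

Call:
move_arm --series '[3.95,-0.6,3.5,0,0,0,7.4,3.95,-0.1,3.6,0,0,0,7.4,3.95,0.3,3.6,0,0,0,7.5,3.95,0.8,3.5,0,0,0,7.4,3.95,1.3,3.4,0,0,0,7.4]'

```text
time: 45.0
tool_pos: [0.5425, 0.1042, 0.2305]
tcp_rot: [-3.141, -0.02, -0.002]
wrist_force: [-0.3, -0.1, -1.2]
width: 0.466
grip_force: 14.4
```

Call:
move_arm --series '[3.95,1.6,3.2,0,0,0,7.4,3.95,0,0,0,0,0,0,3.95,0,0,3,0,0,0,3.95,0,0,3,0,0,0,3.95,0,0,2.5,0,0,0]'

```text
time: 45.62
tool_pos: [0.5574, 0.0743, 0.1441]
tcp_rot: [-3.136, 0.174, 0.001]
wrist_force: [-0.0, 0.0, -1.8]
width: 0.463
grip_force: 14.5
```

Call:
move_arm --series '[3.95,0,0,0,0,0,0,3.95,0,0,0,0,0,0,3.95,0,0,0,0,0,0]'

```text
time: 46.0
tool_pos: [0.5591, 0.0737, 0.1471]
tcp_rot: [-3.136, 0.176, -0.005]
wrist_force: [-0.1, 0.1, -0.5]
width: 0.47
grip_force: 14.5
```

```bash
python3 - <<'E'
from h import *
s=read_state(); print(s["wrist_force"],s["grip_force"])
b=slot(-.03,.065)
plan([(*b,.116,-6.4,4,.8),(*b,.102,-6.4,4,.6)])
E
```

```text
[-0.14684758  0.14405666 -0.5409974 ] 14.466141611337662
at [0.5591 0.0737 0.1471] t 46.0
wp (np.float64(0.5574324430185932), np.float64(0.07343898271162853), 0.116, -6.4, 4, 0.8)
   4,0,0,0.8,0,0,0,  4,-0.1,0,0.8,0,-0.1,0,  4,0,0,0.7,0,0,0,  4,-0.07,0.05,0.81,0,-0.1,0
wp (np.float64(0.5574324430185932), np.float64(0.07343898271162853), 0.102, -6.4, 4, 0.6)
   4,0,0,0.5,0,0,0,  4,0,0,0.4,0,0,0,  4,0.01,0,0.5,0,0,0
```

Call:
move_arm --series '[3.95,0,0,0.9,0,0,0,3.95,-0.1,0,0.9,0,0,0,3.95,0,0,0.8,0,0,0,3.95,-0.1,0,0.6,0,0,0,3.95,0,0,0,0,0,0]'

```text
time: 46.62
tool_pos: [0.555, 0.0734, 0.1123]
tcp_rot: [3.136, -0.177, -0.003]
wrist_force: [0.1, -0.9, -0.7]
width: 0.464
grip_force: 14.5
```

Call:
move_arm --series '[3.95,0,0,0.4,0,0,0,3.95,0,0,0.4,0,0,0,3.95,0,0,0.4,0,0,0,3.95,0,0,0,0,0,0,3.95,0,0,0,0,0,0]'

```text
time: 47.25
tool_pos: [0.5558, 0.0735, 0.1014]
tcp_rot: [3.137, -0.177, -0.0]
wrist_force: [-0.4, 0.8, -0.6]
width: 0.467
grip_force: 14.6
```

Call:
move_arm --series '[3.95,0,0,0.2,0,0,0,3.95,0,0,0,0,0,0,4.6,0,0,0,0,0,0,5.2,0,0,0,0,0,0,5.2,0,0,0,0,0,0]'

```text
time: 47.88
tool_pos: [0.5558, 0.0735, 0.0993]
tcp_rot: [-3.137, 0.177, -0.0]
wrist_force: [-0.0, 0.4, -0.6]
width: 0.611
grip_force: 0.0
```

Call:
move_arm --series '[5.2,0,0,-2,0,0,0,5.2,0,0,-4,0,0,0,5.2,0,0,-5,0,0,0,5.2,0,0,-5,0,0,0,5.2,0,0,0,0,0,0]'

```text
time: 48.5
tool_pos: [0.5591, 0.0738, 0.2654]
tcp_rot: [-3.135, 0.176, -0.017]
wrist_force: [0.5, 0.2, 0.2]
width: 0.612
grip_force: 0.0
```

Call:
move_arm --series '[5.2,-5,0,-1,0,0,0,5.2,-5,0,-1,0,0,0,5.2,0,0,0,0,0,0,5.2,0,0,0,0,0,0,5.2,0,0,0,0,0,0]'

```text
time: 49.12
tool_pos: [0.4571, 0.0846, 0.2786]
tcp_rot: [3.136, -0.177, -0.001]
wrist_force: [0.5, -0.4, 0.1]
width: 0.607
grip_force: 0.0
```

```bash
python3 - <<'E'
from h import *
t=read_camera("top")[:,:,::-1];s=read_camera("scene")[:,:,::-1]
a=lambda im,x,y:cv2.resize(im[y:y+75,x:x+100],(400,300),interpolation=cv2.INTER_CUBIC)
g=cv2.resize(s[215:265,220:287],(400,300),interpolation=cv2.INTER_CUBIC)
cv2.imwrite("pics/c8.png",np.vstack([np.hstack([a(t,245,160),a(s,210,190)]),np.hstack([g,a(s,325,165)])]))
print(read_state()["tool_pos"])
E
```

```text
[0.45704467 0.08459079 0.27864752]
```

View pics/c8.png

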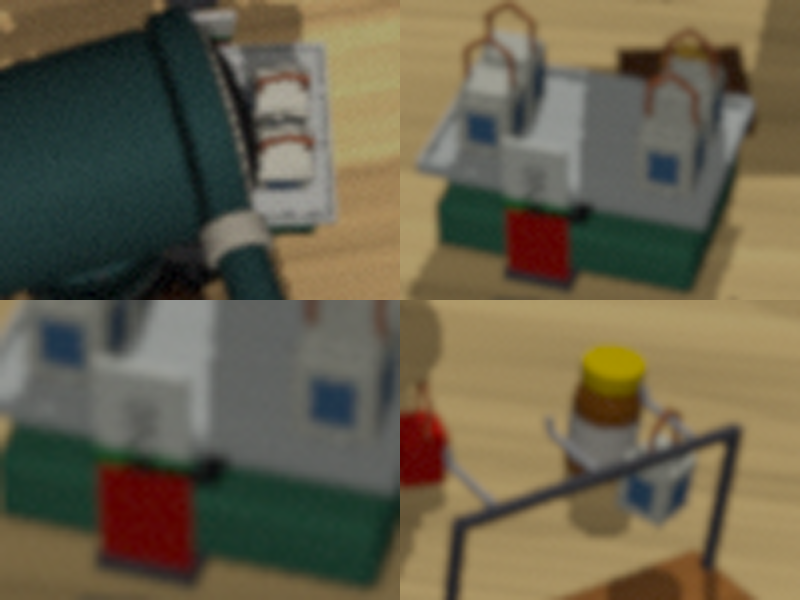

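Four lanterns stand on the pan and the pointer overlaps the green band just above the red (145,462). L2 still hangs, and the weight is in the tray. I'll measure the sink numerically from the pointer knob across the saved pictures plus a fresh one.

```bash
python3 - <<'E'
from h import *
read_camera("scene")
im=np.mean([read_camera("scene")[:,:,::-1].astype(float) for _ in range(6)],0).astype(np.uint8)
now=cv2.resize(im[190:265,210:310],(400,300),interpolation=cv2.INTER_CUBIC)
rd=lambda f,r,c:cv2.imread("pics/"+f)[300*r:300*r+300,400*c:400*c+400]
S={"empty":rd("s3.png",1,0),"weight":rd("s1.png",1,0),"1":rd("c5.png",0,1),"2":rd("c6.png",0,1),"3":rd("c7.png",0,1),"4a":rd("c8.png",0,1),"4b":now}
for k,i in S.items():
    g=i.max(2).astype(float)[150:240,165:205]; w=np.clip(60-g,0,None); Y,X=np.mgrid[150:240,165:205]
    cx,cy=(w*X).sum()/w.sum(),(w*Y).sum()/w.sum()
    r=np.array([210+(cx+.5)/4-.5,190+(cy+.5)/4-.5])
    # knob on the gauge's vertical line, x fixed at gauge plane: solve z
    x,y=axes(YS); print(k,w.sum().round(),r.round(2),end=" ")
    b=slot(.075,.02)
    from scipy.optimize import brentq
    print("z",round(brentq(lambda z:proj("scene",[*b,z])[0,1]-r[1],-.1,.3)*1000,1))
# vertical profile on the gauge strip
for cx in(125,140,150,160):
    print(cx,[tuple(int(v) for v in now[r,cx,::-1]) for r in range(188,224,3)])
G=lambda X:[np.round(v,2) for v in X]
g=now.astype(int); m=(g[...,1]>g[...,2]+25)&(g[...,1]>g[...,0]+25); 
for c in(110,115,120,130,140,150,160,165): print(c,np.where(m[150:215,c])[0]+150)
e=S["empty"].astype(int); m=(e[...,1]>e[...,2]+25)&(e[...,1]>e[...,0]+25)
for c in(115,130,150,165): print("empty",c,np.where(m[150:215,c])[0]+150)
E
```

```text
empty 19596.0 [255.72 233.59] z 101.5
weight 14748.0 [254.89 239.38] z 81.7
1 15231.0 [254.98 235.75] z 94.2
2 10211.0 [254.67 237.99] z 86.5
3 11049.0 [254.38 240.94] z 76.3
4a 13784.0 [254.49 243.67] z 66.7
4b 14078.0 [254.56 243.69] z 66.7
125 [(104, 105, 100), (101, 103, 97), (91, 96, 88), (76, 87, 75), (55, 78, 59), (36, 65, 41), (32, 50, 25), (47, 36, 14), (66, 23, 11), (81, 12, 6), (87, 5, 1), (91, 7, 4)]
140 [(90, 91, 87), (94, 96, 91), (99, 101, 95), (96, 99, 92), (84, 89, 81), (60, 72, 61), (37, 54, 40), (27, 39, 25), (38, 26, 15), (59, 14, 10), (77, 7, 6), (86, 6, 3)]
150 [(112, 113, 108), (112, 113, 108), (112, 114, 107), (110, 113, 106), (102, 107, 99), (84, 96, 84), (60, 81, 62), (38, 64, 41), (36, 42, 22), (53, 23, 10), (74, 12, 5), (85, 5, 2)]
160 [(113, 115, 109), (113, 115, 109), (113, 115, 109), (113, 115, 109), (110, 113, 106), (98, 105, 95), (76, 90, 76), (49, 72, 53), (33, 50, 30), (42, 30, 15), (65, 16, 9), (79, 8, 6)]
110 [200 201 202 203 204 205]
115 [201 202 203 204 205]
120 [202 203 204 205]
130 []
140 []
150 []
160 []
165 []
empty 115 [201 202 203 204 205]
empty 130 []
empty 150 [208 209 210 211 212]
empty 165 [210 211 212 213 214]
```

```bash
python3 - <<'E'
from h import *
from scipy.optimize import brentq
im=np.mean([read_camera("scene")[:,:,::-1].astype(float) for _ in range(8)],0).astype(np.uint8)
now=cv2.resize(im[190:265,210:310],(400,300),interpolation=cv2.INTER_CUBIC)
rd=lambda f,r,c:cv2.imread("pics/"+f)[300*r:300*r+300,400*c:400*c+400]
S={"empty":rd("s3.png",1,0),"weight":rd("s1.png",1,0),"1":rd("c5.png",0,1),"2":rd("c6.png",0,1),"3":rd("c7.png",0,1),"4":now}
# knob: darkest blurred spot with parabola, plus needle row at columns of the plate
for k,i in S.items():
    g=cv2.GaussianBlur(i.max(2).astype(float),(0,0),3)
    sub=g[150:240,172:192]; y,x=np.unravel_index(sub.argmin(),sub.shape); 
    c=sub[:,x]; f=np.polyfit(np.arange(y-4,y+5),c[y-4:y+5],2); yy=150-f[1]/2/f[0]
    z=brentq(lambda z:proj("scene",[*slot(.075,.02),z])[0,1]-(190+(yy+.5)/4-.5),-.1,.3)*1000
    n=[]
    for col in(140,150,160):
        p=g[140:232,col]; n.append(int(p.argmin())+140)
    print(k,"knob x",x+172,"row",round(yy,2),"z",round(z,1),"needle rows",n)
big=cv2.resize(im[225:255,228:268],(800,600),interpolation=cv2.INTER_CUBIC); cv2.imwrite("pics/g1.png",big)
E
```

```text
empty knob x 182 row 170.8 z 105.8 needle rows [212, 214, 216]
weight knob x 179 row 192.26 z 87.5 needle rows [211, 214, 216]
1 knob x 180 row 180.49 z 97.6 needle rows [212, 214, 216]
2 knob x 180 row 191.23 z 88.4 needle rows [212, 214, 216]
3 knob x 180 row 202.79 z 78.4 needle rows [203, 206, 207]
4 knob x 181 row 214.24 z 68.4 needle rows [210, 213, 214]
```

View pics/g1.png

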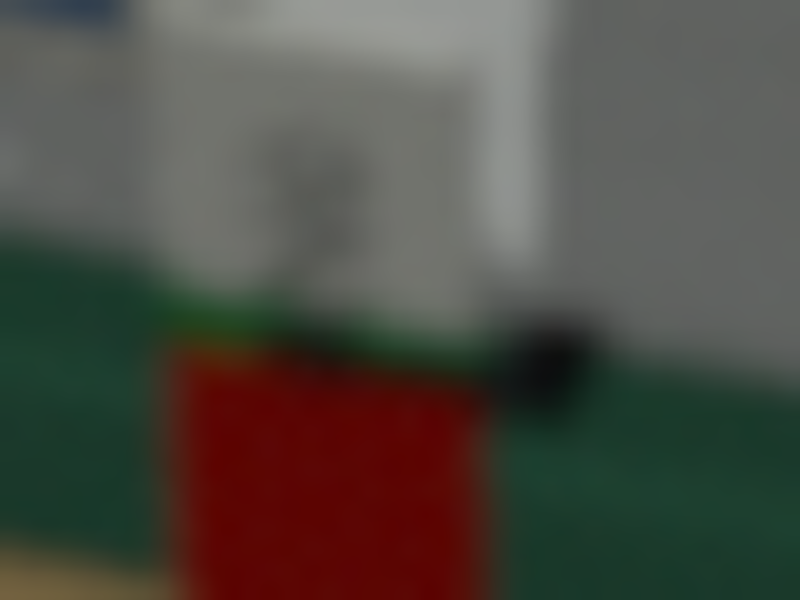

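The close-up shows the needle (320,345) lying across the green band. The knob measurements give a sink of 35–38 mm, inside 33–44. I'll move the arm aside and confirm the weight, lanterns and pan before handing in.

Call:
move_arm --series '[5.2,0,5.5,0,0,0,0,5.2,0,5.5,0,0,0,0,5.2,0,5.5,0,0,0,0,5.2,0,5.5,0,0,0,0,5.2,0,5.5,0,0,0,0]'

```text
time: 50.6
tool_pos: [0.4252, -0.1903, 0.2796]
tcp_rot: [3.136, -0.177, 0.002]
wrist_force: [0.8, 0.7, 0.4]
width: 0.603
grip_force: 0.0
```

Call:
move_arm --series '[5.2,0,0,0,0,0,0,5.2,0,0,0,0,0,0,5.2,0,0,0,0,0,0]'

```text
time: 50.98
tool_pos: [0.4257, -0.1874, 0.2792]
tcp_rot: [-3.136, 0.174, 0.0]
wrist_force: [0.7, 0.9, -0.7]
width: 0.611
grip_force: 0.0
```

```bash
python3 - <<'E'
from h import *
o,l=brass()
for a,c,b in o: print(a,c,atz("top",c,.035))
comp("top","pics/f1.png",tiles=[(145,190),(240,215),(245,160),(355,160)])
E
```

```text
1678 [284.31 248.26] [0.43064365 0.05432641 0.035     ]
```

View pics/f1.png

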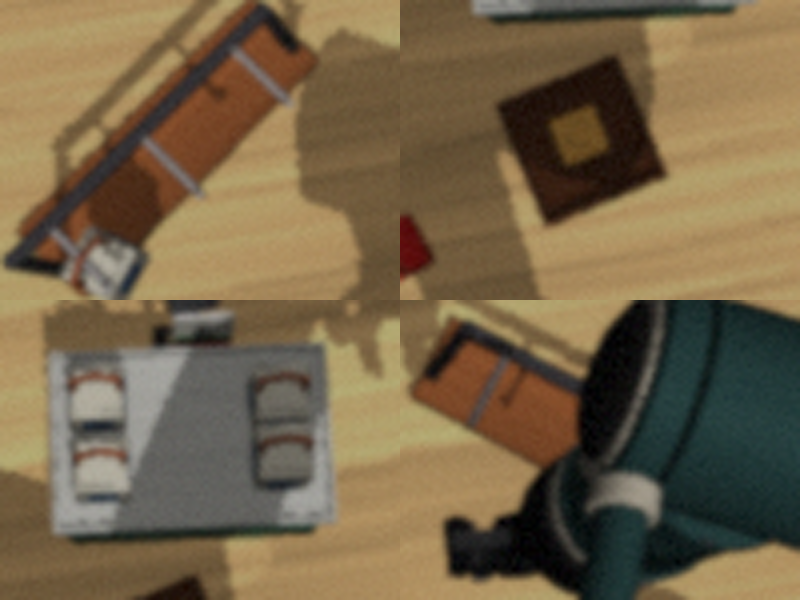

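The weight is in the tray (580,135), four lanterns stand on the pan, L2 still hangs (105,262), and the arm is clear. Handing in.

```bash
python3 -c "
from workcell import *
print(finish_job())"
```

```text
the job is handed in; nothing more can be done
None
```

I handed the job in: the brass weight is in its tray, four lanterns stand on the pan with the pointer in the green band (sink measured at 35–38 mm against 33–44 mm), and the fifth lantern still hangs; pinch readings stayed at or below 14.8 N, but the first lantern slipped about 27 mm through the fingers onto the pan and landed upright.

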